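# Set a pouring cradle to its angle mark with a pendulum gauge

### The arm

A 7-joint arm with a two-finger parallel gripper is mounted at the origin on the work surface. World frame = base frame: x ahead of the robot, y to its left, z up, the work surface at z = 0. Lengths are in m, angles in rad, forces in N, time in s.
With the tool pointing down it reaches from about 0.4 to 0.875 m from the base axis. Payload 6.5 kg.
Tool frame: the origin (TCP) lies midway between the tips of the shut fingers; the grasp point (between the pads) lies 19 mm behind it; x points along the fingers, z is the direction in which the jaws open and shut, and the axes are right-handed (so a half turn about x gives the same grasp; the last joint's range is limited). The gripper opens to 88 mm and grips with 3 to 60 N. Pads are 18 mm wide; open, the fingers measure 123 mm over their backs; the gripper's body (75 mm by 187 mm) begins 45 mm behind the grasp point.
Start: joints at [-1.376, 0.536, -0.004, 1.538, 0.003, 1.067, -0.071], TCP at [0.168, 0.628, 0.204] pointing down, gripper open.
Joint ranges: [-2.7, 2.7], [-0.37, 2.16], [-1.27, 1.26], [0.24, 2.4], [-1.31, 4.45], [0.19, 1.91], [-2.76, 2.76]. Speed limits (rad/s): [2.39, 2.39, 3.14, 3.14, 3.14, 3.14, 3.14].

### API

Orientations are given as a unit quaternion [x, y, z, w].
In Python, from cell import robot gives the robot as it stands.
- The arm moves only by the tool move_arm, never from a script. Its argument "rows" is a list of rows, each an object of numbers: "x", "y", "z": the shift along the tool's x, y, z in mm; "wx", "wy", "wz": the turn, a rotation vector about the tool's x, y, z in rad; "claw": the gripper's target within -1 to 1 (fully open at 1, half-way at 0, shut at -1). A call has exactly 10 rows; each row is the pose to reach, as a shift and turn from the pose commanded when the call began, along the tool's axes at that moment; what a row does not reach only later rows make up. A row lasts 1/12 s, in which the tool goes at most 41.7 mm and 7.16 degrees, less where a joint would pass 70% of its speed; a pose out of reach is approached as far as the arm can. A call with a gripper value outside its range is refused whole. The fingers move at their own pace and stop on an object; "force" is the grip in N (left out, the last holds). Time passes only in rows, so rows that repeat a pose let the fingers close, or fill a call up. It gives the time, the measured TCP pose, the force and the opening at its end, in the units of the state.
- robot.sense(): the state, without advancing time (a new reading comes with each control period).
- robot.read_camera(name): name is "scene" or "top"; returns (picture, depth): 480x640x3 uint8, red, green, blue; 480x640 float32, m along the optical axis (not along the pixel's ray), 0 where there is no reading.
- robot.get_calibration(name): a dict with "vfov" (degrees; the focal length in pixels is half the picture's height over the tangent of half this angle, whatever the lens; pixels are square), "cx", "cy" (the principal point, pixels), "eye" and "orientation" of the camera in the world. Camera axes: x right, y down, z forward; pixel columns grow to the right and rows downward; lengths in m; the calibration is good to about 2 mm. A picture is of the moment at which its call begins. get_calibration takes no time and is no camera call.
- robot.job_done(): hands the job in, once; it reports no verdict.
The state is a dict: "time": time; "joint_positions": joint angles; "qvel": joint speeds; "tau": joint torques, N m; "ee_pos": TCP position; "eef_rot": TCP orientation; "force": force on the tool from outside, world axes, zero at the start; "torque": the same for the moment, N m; "opening": finger opening in m.
Only numpy, scipy, OpenCV 4.12 (cv2) and the standard library are available. Lean on these libraries where they do the work, as an engineer would, in place of code of your own. Each camera call takes 0.05 s, during which the arm holds its last target.

### The job

On the tasting stand, take the angle gauge by its wooden tab out of its holder and slide it, blade down and dial still facing away from the robot, fully into the slot of the bottle cradle. Then, still gripping the gauge, rock the cradle with it until the gauge's swinging black pointer settles on the red mark. Finish while holding it there, still gripped and still fully in the slot (a colleague will then lock the cradle), and leave the bottles, glass, jug and bowl as they stand.

Things in the scene. Friction and masses are not known exactly. Their poses are not given: they have to be found in the camera images.
- holder: Fixed dark wooden holder of the gauge, base 60 x 120 x 12 mm, origin at the centre of its underside. On it a slot with brass lips, as on the cradle (floor 12 mm above the origin, lip tops 46 mm above the origin), long side along the holder's y axis. The gauge starts standing in it.
- gauge_grip (a point): Centre of the dark wooden grip tab on top of the loose angle gauge (about 0.28 kg, varies). Tab 14 mm thick (x), 34 mm wide (y), 42 mm tall: pinch it across x. Axes are the gauge's: x out of the white dial face (away from the robot at the start), y along the plate, z up. The whole gauge is 182 mm tall; this point is 161 mm above the blade's lower edge.
- gauge_foot (a point): Middle of the lower edge of the gauge's blade; same axes as gauge_grip. The aluminium foot blade is 6 mm thick, 70 mm wide, 40 mm tall; above it the dial board 6 x 120 x 100 mm, then the tab.
- pointer (a joint): Angle (rad) of the black pendulum pointer about the gauge's x axis, pivot on the dial 134 mm above the foot. It hangs plumb and settles in about half a second. 0 = gauge upright; positive = tip towards the gauge's +y. When the gauge's top leans towards its own +y by an angle a, it reads +a.
- mark (a joint): Angle (rad) of the red mark about the same pivot, in the same sense as the pointer; 0.25 to 0.42, differs each time; stiff, not to be moved. The pointer is on the mark when both joints read the same.
- pointer_tip (a point): Tip of the black pointer, 85 mm from its pivot.
- mark_tip (a point): Centre of the red mark (18 mm red spot), 85 mm from the same pivot.
- cradle (a joint): Lean (rad) of the pale wooden bottle cradle on its fixed dark steel stand, -0.5 to 0.5; starts up to 0.07 either way. Positive = top leans towards the cradle's +y, neck of the bottle down. Friction pivot (0.09 N m) with a spring to level (about 1.4 N m/rad): let go at the mark, it swings back well short of it.
- pivot (a point): Middle of the cradle's horizontal pivot axis, which runs along the cradle's x; 59 mm above the table, 32 mm below the slot's floor. Axes lean with the cradle.
- slot (a point): Centre of the slot's floor in the cradle. Axes are the cradle's: x across the slot, away from the robot; y along the slot and the bottle, towards its neck; z up out of the slot. Slot 9 mm wide (x), 73 mm long (y), 28 mm deep, plus flared brass lips, tops 34 mm above the floor. At no lean the floor is 91 mm above the table.
- bottle (a point): Middle of the axis of the corked amber bottle strapped in the cradle, 58 mm across, 205 mm long along the cradle's y, on the robot's side of the slot; its axis is 52 mm from the slot's middle, its top 59 mm above the slot's floor. The cradle board is 112 x 200 mm.
- bottle_green: Bystander: closed green bottle, 72 mm across, 240 mm tall; origin at the centre of its underside.
- bottle_amber: Bystander: closed amber bottle, 72 mm across, 235 mm tall; origin at the centre of its underside.
- bottle_clear: Bystander: closed clear bottle, 68 mm across, 220 mm tall; origin at the centre of its underside.
- glass: Bystander: stemmed tasting glass, 54 mm across, 95 mm tall; origin at the centre of its underside.
- jug: Bystander: white jug with a handle, 84 mm across, 110 mm tall; origin at the centre of its underside.
- bowl: Bystander: blue bowl, 110 mm across, 50 mm tall; origin at the centre of its underside.
Mind the look-alikes: they are no part of the job. What is shaped like the part that bears gauge_grip but blue or yellow is not meant.

How it is judged:
On the way:
1. the gauge stands fully in the cradle's slot (x of gauge_foot in the frame of slot between -0.004 and 0.004 m and y of gauge_foot in the frame of slot between -0.005 and 0.005 m and z of gauge_foot in the frame of slot between -0.004 and 0.006 m and angle between the z axis of gauge_foot and the z axis of slot, either way round below 0.12 rad and angle between the x axis of gauge_foot and the x axis of slot, either way round below 0.2 rad), for 0.2 s.
At the end, for the whole second after the job is handed in: Gauge foot within about 6 mm of the slot floor's centre and lined up with the cradle within 0.12 rad; pointer tip within 6 mm of the red mark, slower than 0.3 rad/s; cradle leaning neck-down over 0.1 rad; fingers grip the gauge (over 2 N) (all of step 1 and distance between pointer_tip and mark_tip below 0.006 m and velocity of joint pointer between -0.3 and 0.3 rad/s and value of joint cradle above 0.1 rad and contact force between the fingers and gauge above 2 N); the arm keeps its last pose, push and grip.
It fails at once if a bystander is shoved more than 40 mm or knocked over (distance of any of bottle_green, bottle_amber, bottle_clear, glass, jug, bowl from where it was at the start of the episode above 0.04 m or angle between any of bottle_green, bottle_amber, bottle_clear, glass, jug, bowl's own z axis and vertical above 0.5 rad).
It also fails if it takes over 51 s, if anything falls off the work surface, if the arm or the gripper's body presses on something with over 40 N, if the wrist force passes 120 N, or if a joint passes its speed limit or range.

## Working session

There is one attempt and no reset: what is moved stays moved. The work goes in short steps, Python scripts to look and compute and a tool call to move; the robot and the scene stay as the last step left them, time stands still between calls to the robot, and variables do not carry over. Pictures are saved under pics/ and viewed, and the job is handed in when it is done.

Besides the shell and the picture viewer there is one more tool, called after "Request:" in YAML: its name, and indented under it one key for each argument. move_arm: Moves the arm, as the interface text tells. Its arguments: {"type":"object","properties":{"rows":{"type":"array"},"force":{"type":"number"}},"required":["rows"]}

```bash
ls; mkdir -p pics; python3 - <<'E'
from cell import robot
import cv2,json
print(robot.sense())
for n in("scene","top"):
    print(n,robot.get_calibration(n))
    p,d=robot.read_camera(n)
    cv2.imwrite(f"pics/{n}0.png",p[:,:,::-1])
    import numpy as np; np.savez(f"pics/{n}0.npz",p=p,d=d)
E
```

```text
pics
{'time': 0.0, 'joint_positions': array([-1.37615811,  0.53714787, -0.0044872 ,  1.53884597,  0.00261565,
        1.06729519, -0.07119205]), 'qvel': array([ 0.00040362,  0.00260623,  0.00014308, -0.00050714, -0.00243165,
        0.00176319, -0.0013667 ]), 'tau': array([-4.49708665e-06, -5.70979929e+01,  9.90383439e-01, -2.51605529e+01,
       -5.63425629e-02,  1.78676331e-02,  1.66340560e-04]), 'ee_pos': array([0.16745332, 0.62737504, 0.20306111]), 'eef_rot': array([-0.43115996,  0.56119912,  0.43036993,  0.56030203]), 'force': array([-0.76396428,  0.57254244, -0.66093986]), 'torque': array([ 0.03704748, -0.00073112,  0.00239787]), 'opening': 0.0879822766805163}
scene {'vfov': 56.04192454381526, 'cx': 317.51670564380737, 'cy': 248.60812406735232, 'eye': array([ 1.10621542, -0.43075548,  1.03028495]), 'orientation': array([ 0.85661051,  0.41496714, -0.13023813, -0.27759455])}
top {'vfov': 53.63206048373118, 'cx': 327.11467679345685, 'cy': 231.47585101546747, 'eye': array([0.33613458, 0.0023073 , 1.34073042]), 'orientation': array([-0.69671621,  0.71073112, -0.06938   ,  0.06807508])}
```

View pics/scene0.png

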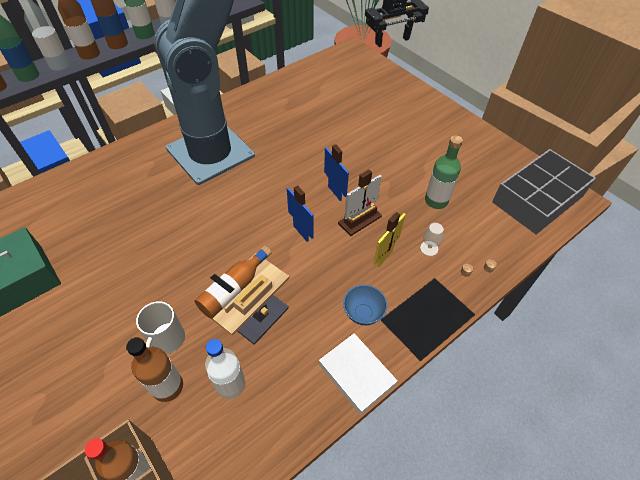

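View pics/top0.png

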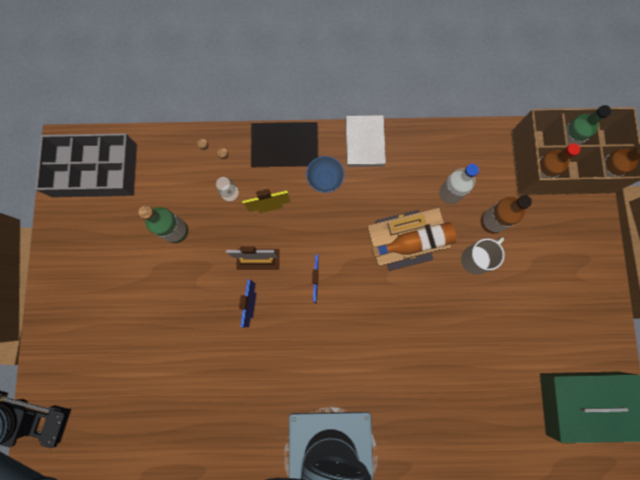

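The scene view shows the real gauge, with its white dial, at about (362,195) and the cradle at (248,295). In the top view they are at (250,252) and (410,238). The blue and yellow look-alikes stand around the gauge. I'll measure next.

```bash
cat > h.py <<'E'
import numpy as np,cv2
from scipy.spatial.transform import Rotation as R
from cell import robot
def load(n,i):
    z=np.load(f"pics/{n}{i}.npz"); return z['p'],z['d']
def snap(n,i):
    p,d=robot.read_camera(n); np.savez(f"pics/{n}{i}.npz",p=p,d=d); return p,d
def cal(n):
    c=robot.get_calibration(n); f=240/np.tan(np.radians(c['vfov'])/2)
    return f,c['cx'],c['cy'],np.array(c['eye']),R.from_quat(c['orientation']).as_matrix()
def cloud(n,d):
    f,cx,cy,e,M=cal(n); v,u=np.mgrid[0:480,0:640]
    P=np.stack([(u-cx)/f*d,(v-cy)/f*d,d],-1)@M.T+e
    P[d==0]=np.nan; return P
def ray(n,u,v):
    f,cx,cy,e,M=cal(n); r=M@np.array([(u-cx)/f,(v-cy)/f,1]); return e,r/np.linalg.norm(r)
def onz(n,u,v,z):
    e,r=ray(n,u,v); return e+r*(z-e[2])/r[2]
def proj(n,X):
    f,cx,cy,e,M=cal(n); q=(np.asarray(X)-e)@M; return q[...,:2]/q[...,2:]*f+[cx,cy]
def crop(n,i,x0,y0,w,h,s,name):
    p,_=load(n,i); c=p[y0:y0+h,x0:x0+w]; cv2.imwrite(f"pics/{name}.png",cv2.resize(c,None,fx=s,fy=s,interpolation=cv2.INTER_CUBIC)[:,:,::-1])
E
python3 - <<'E'
from h import *
crop("scene",0,320,155,100,90,6,"c1"); crop("scene",0,185,235,120,110,5,"c2")
crop("top",0,215,225,90,60,7,"c3"); crop("top",0,355,195,110,85,7,"c4")
for n in("scene","top"):
    p,d=load(n,0);P=cloud(n,d)
    pts=[(362,195),(364,180),(360,225),(250,255),(255,292),(265,312)] if n=="scene" else [(248,250),(235,253),(240,267),(405,223),(440,215),(415,242),(400,264)]
    for u,v in pts: print(n,u,v,p[v,u],P[v,u].round(4))
    print(np.nanmedian(P[400:410,150:160] if n=="top" else P[300:305,60:70],axis=(0,1)))
E
```

```text
scene 362 195 [123 119 113] [0.529  0.1912 0.1155]
scene 364 180 [48 30 21] [0.5313 0.189  0.1767]
scene 360 225 [95 61 42] [0.5472 0.1793 0.0115]
scene 250 255 [177 121  83] [ 0.4341 -0.1268  0.0033]
scene 255 292 [230 182  97] [ 0.6088 -0.2116  0.1263]
scene 265 312 [111  85  47] [ 0.6359 -0.2089  0.0654]
[ 2.60838762e-01 -5.83526273e-01  6.06658051e-05]
top 248 250 [73 44 28] [0.5203 0.1924 0.192 ]
top 235 253 [88 84 82] [0.5223 0.2351 0.1347]
top 240 267 [68 42 25] [0.5009 0.2435 0.0149]
top 405 223 [110  83  56] [ 0.5991 -0.2106  0.1028]
top 440 215 [182 140  96] [ 0.6219 -0.3084  0.0906]
top 415 242 [176 103  46] [ 0.539  -0.2251  0.1511]
top 400 264 [70 65 68] [ 0.5005 -0.2057  0.0143]
[1.36036577e-01 4.70137005e-01 1.58725603e-04]
```

```bash
cd pics; python3 -c "
import cv2,numpy as np
for a in ('c1','c2','c3','c4'): print(cv2.imread(a+'.png').shape)
"
```

```text
(540, 600, 3)
(550, 600, 3)
(420, 630, 3)
(595, 770, 3)
```

View pics/c1.png

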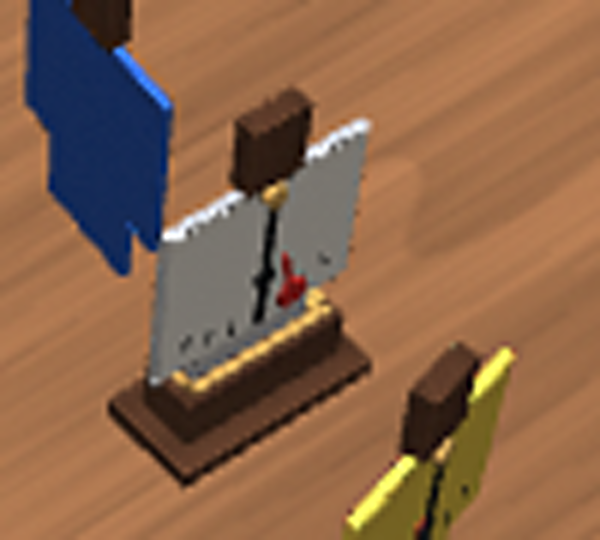

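View pics/c2.png

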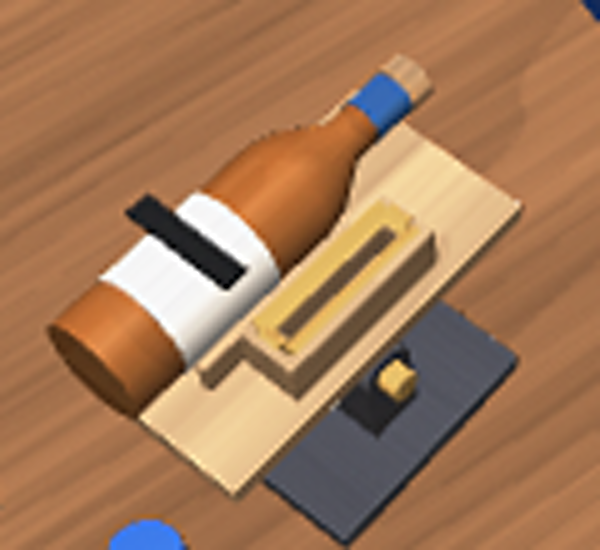

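View pics/c3.png

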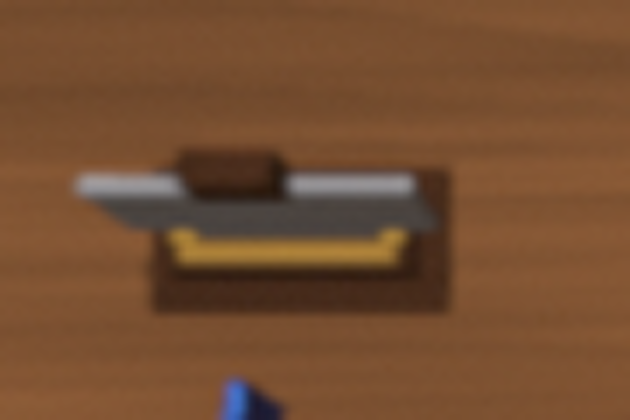

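View pics/c4.png

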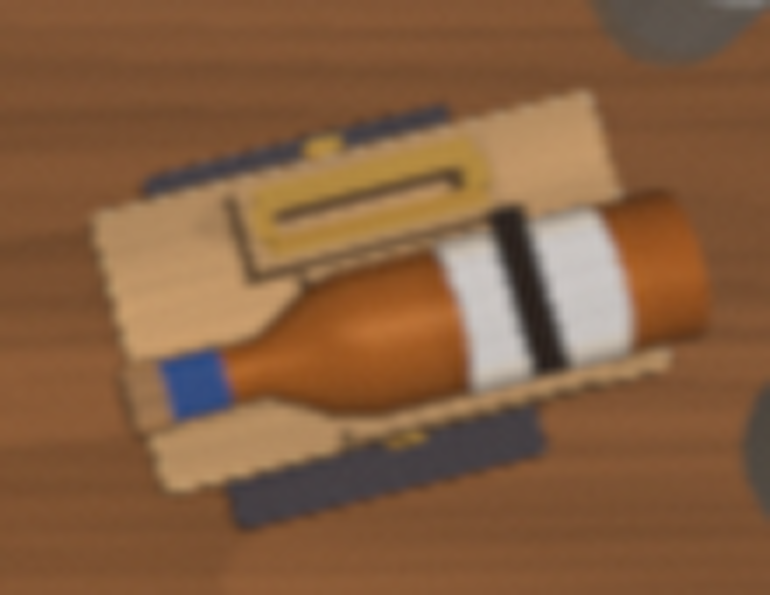

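The crops show the gauge plate seen from above with its tab at about (243,250). The cradle's brass lips are centred at about (408,223) in the top view. I'll take exact fits from the point clouds.

```bash
cat >> h.py <<'E'
def lsline(xy):
    xy=np.float32(xy); vx,vy,x,y=cv2.fitLine(xy,cv2.DIST_HUBER,0,0.01,0.01).ravel(); 
    if vy<0: vx,vy=-vx,-vy
    return np.array([x,y]),np.arctan2(-vx,vy) # yaw such that y-axis = (-sin,cos)
def plane(A):
    c=A.mean(0)
    for _ in range(4):
        n=np.linalg.svd(A-c)[2][2]; r=(A-c)@n; k=abs(r)<max(.002,1.5*np.std(r)); A=A[k]; c=A.mean(0)
    return c,n*np.sign(n[np.argmax(abs(n))]),np.std((A-c)@n),len(A)
E
python3 - <<'E'
from h import *
for n in("scene","top"):
    p,d=load(n,0);P=cloud(n,d);hsv=cv2.cvtColor(p,cv2.COLOR_RGB2HSV)
    X,Y,Z=P[...,0],P[...,1],P[...,2]
    near=(abs(X-.527)<.05)&(abs(Y-.19)<.075)
    board=near&(hsv[...,1]<40)&(Z>.07)&(Z<.15)
    print(n,"board",board.sum(), plane(P[board]), "yrange",np.percentile(Y[board],[0.5,99.5]),"zmax",Z[board].max())
    tab=near&(Z>.157)&(Z<.2)&(hsv[...,1]>60)
    v,u=np.nonzero(tab); print("tab",tab.sum(),u.min(),u.max(),v.min(),v.max(),[np.percentile(P[tab][:,i],[2,50,98]).round(4) for i in range(3)])
    t=tab&(Z>.185); print("tabtop n",t.sum(),P[t].mean(0), cv2.minAreaRect(np.float32(P[t][:,:2]*1000)) )
    # cradle
    nc=(abs(X-.60)<.08)&(abs(Y+.21)<.13)
    brass=nc&(Z>.108)&(Z<.14)&(hsv[...,1]>90)&(hsv[...,0]>14)&(hsv[...,0]<30)&(hsv[...,2]>120)
    num,lab,st,_=cv2.connectedComponentsWithStats(brass.astype(np.uint8)); k=1+np.argmax(st[1:,4]); brass=lab==k
    print("brass",brass.sum(),P[brass].mean(0),cv2.minAreaRect(np.float32(P[brass][:,:2]*1000)),plane(P[brass]))
    bd=nc&(Z>.065)&(Z<.105)&(hsv[...,1]>70)&(hsv[...,2]>150)&(X>.57)
    print("cboard",bd.sum(),plane(P[bd]))
    am=(abs(X-.55)<.08)&(abs(Y+.22)<.13)&(Z>.11)&(hsv[...,0]<14)&(hsv[...,1]>140)
    v,u=np.nonzero(brass); print(u.min(),u.max(),v.min(),v.max())
E
```

```text
scene board 577 (array([0.52989224, 0.19083644, 0.11102302]), array([ 0.99980258, -0.01875915,  0.00654909]), np.float64(0.0009066804514949165), 502) yrange [0.13476667 0.25310212] zmax 0.14991943167887434
tab 168 358 371 170 186 [array([0.5201, 0.5322, 0.5351]), array([0.1776, 0.1909, 0.2113]), array([0.1585, 0.184 , 0.1975])]
tabtop n 80 [0.52898776 0.19311768 0.1931085 ] ((527.296875, 194.746337890625), (34.75315856933594, 16.33891487121582), 88.66357421875)
brass 507 [ 0.59840399 -0.219759    0.1210935 ] ((597.8510131835938, -224.8665771484375), (43.71131896972656, 119.34626007080078), 14.202354431152344) (array([ 0.59993564, -0.21898017,  0.12053567]), array([-0.17936393, -0.07500607,  0.9809193 ]), np.float64(0.0022318202370714972), 296)
cboard 910 (array([ 0.60919834, -0.23278532,  0.09229799]), array([0.00183939, 0.01205995, 0.99992558]), np.float64(0.0010881542438533906), 643)
224 271 274 310
top board 129 (array([0.52137185, 0.19569523, 0.11071946]), array([ 0.99984103, -0.01675385, -0.00610096]), np.float64(0.0003578507434543775), 114) yrange [0.13723302 0.24884263] zmax 0.14994184463132276
tab 115 241 256 246 253 [array([0.5168, 0.5222, 0.5304]), array([0.1775, 0.1925, 0.2096]), array([0.1622, 0.1924, 0.1977])]
tabtop n 84 [0.52384439 0.19347084 0.19314964] ((523.73876953125, 193.67420959472656), (13.944259643554688, 32.100162506103516), 0.969651460647583)
brass 413 [ 0.59313984 -0.21394916  0.12025763] ((592.7351684570312, -215.12631225585938), (38.44459533691406, 97.82543182373047), 12.924521446228027) (array([ 0.59457721, -0.21513835,  0.12046338]), array([-0.19421303, -0.02744978,  0.98057524]), np.float64(0.001511623526340774), 216)
cboard 568 (array([ 0.60392062, -0.21718314,  0.09047762]), array([-0.01598431,  0.01248006,  0.99979435]), np.float64(0.001182520175454222), 341)
388 426 213 234
```

```bash
python3 - <<'E'
from h import *
for n,(x0,y0,w,h,s) in {"scene":(225,265,55,55,10),"top":(380,205,55,35,12)}.items():
    p,d=load(n,0);hsv=cv2.cvtColor(p,cv2.COLOR_RGB2HSV)
    m=np.zeros((480,640),np.uint8); sub=hsv[y0:y0+h,x0:x0+w]
    mm=((sub[...,1]>135)&(sub[...,0]>14)&(sub[...,0]<30)&(sub[...,2]>110)).astype(np.uint8)
    m[y0:y0+h,x0:x0+w]=mm
    num,lab,st,_=cv2.connectedComponentsWithStats(m); k=1+np.argmax(st[1:,4]); m=(lab==k).astype(np.uint8)
    c=cv2.findContours(m,cv2.RETR_EXTERNAL,cv2.CHAIN_APPROX_NONE)[0][0]
    hull=cv2.convexHull(c).reshape(-1,2)
    W=np.array([onz(n,u,v,.124)[:2]*1000 for u,v in hull]); r=cv2.minAreaRect(np.float32(W)); print(n,m.sum(),r)
    im=p.copy(); im[cv2.morphologyEx(m,cv2.MORPH_GRADIENT,np.ones((2,2),np.uint8))>0]=(255,0,255)
    cv2.imwrite(f"pics/b_{n}.png",np.hstack([cv2.resize(q[y0:y0+h,x0:x0+w],None,fx=7,fy=7,interpolation=0) for q in(p,im)])[:,:,::-1])
    print(n, "hsv sample", hsv[y0+h//2,x0+w//2])
E
```

```text
scene 241 ((597.0770874023438, -213.61949157714844), (25.11644744873047, 88.401611328125), 13.426833152770996)
scene hsv sample [ 15 110  95]
top 287 ((595.4791259765625, -213.34109497070312), (28.376766204833984, 91.28439331054688), 13.059553146362305)
top hsv sample [ 17 137 112]
```

View pics/b_scene.png

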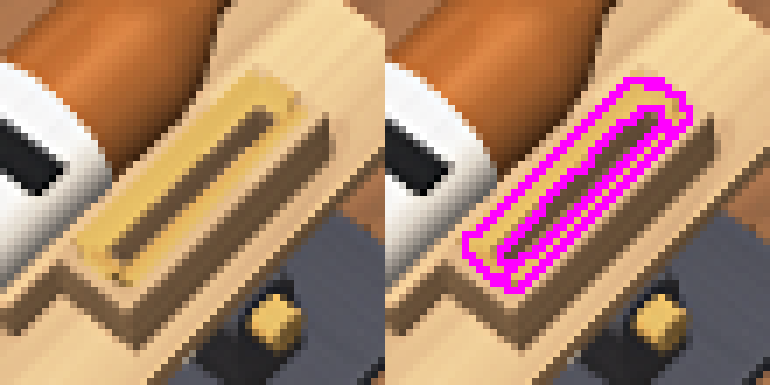

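View pics/b_top.png

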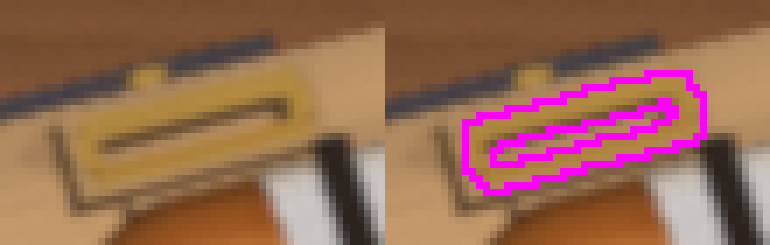

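```bash
cat >> h.py <<'E'
def tgt(tcp,yaw,lean=0,flip=1):
    """tool pose with fingers along -z of gauge; tool z = flip*gauge x ; lean: top towards +y (rot about -x)"""
    G=(R.from_euler('z',yaw)*R.from_euler('x',-lean)).as_matrix()
    z=flip*G[:,0]; x=-G[:,2]; y=np.cross(z,x); return np.array(tcp),R.from_matrix(np.stack([x,y,z],1))
def delta(p,q,base=None):
    s=robot.sense() if base is None else base
    p0=np.array(s['ee_pos']);R0=R.from_quat(s['eef_rot'])
    return (R0.inv().apply(p-p0)*1000).round(1),(R0.inv()*q).as_rotvec().round(4)
E
python3 - <<'E'
from h import *
s=robot.sense(); print(s['time'],R.from_quat(s['eef_rot']).as_matrix().round(3))
for f in(1,-1):
    print(delta(*tgt([.5255,.1937,.29],-.018,0,f)))
# mark
p,d=load("scene",0);hsv=cv2.cvtColor(p,cv2.COLOR_RGB2HSV)
red=((hsv[...,0]<6)|(hsv[...,0]>174))&(hsv[...,1]>170)&(hsv[...,2]>90); red[:,:340]=0;red[:,395:]=0;red[:170]=0;red[235:]=0
v,u=np.nonzero(red);print(list(zip(u,v)))
n=np.array([np.cos(-.018),np.sin(-.018),0]);c=np.array([.5299,.1908,.111])
def onp(u,v,off=0.002):
    e,r=ray("scene",u,v); return e+r*((c+n*off-e)@n)/(r@n)
for name,(U,V) in dict(pivot=(320+275/6-.4,155+195/6-.4),mark=(320+290/6-.4,155+291/6-.4),tip=(320+260/6-.4,155+320/6-.4)).items(): print(name,onp(U,V).round(4))
E
```

```text
0.1 [[-0.    -0.966  0.258]
 [-0.002  0.258  0.966]
 [-1.    -0.    -0.002]]
(array([ -86.3, -457.7, -326.9]), array([ 1.328e+00, -1.200e-03,  1.100e-03]))
(array([ -86.3, -457.7, -326.9]), array([-1.8135e+00, -1.2000e-03, -1.3000e-03]))
[(np.int64(367), np.int64(198)), (np.int64(367), np.int64(199)), (np.int64(368), np.int64(201)), (np.int64(369), np.int64(201)), (np.int64(370), np.int64(201)), (np.int64(368), np.int64(202)), (np.int64(369), np.int64(202)), (np.int64(370), np.int64(202)), (np.int64(367), np.int64(203)), (np.int64(368), np.int64(203)), (np.int64(369), np.int64(203)), (np.int64(370), np.int64(203)), (np.int64(366), np.int64(204)), (np.int64(367), np.int64(204)), (np.int64(368), np.int64(204)), (np.int64(369), np.int64(204)), (np.int64(367), np.int64(205))]
pivot [0.532  0.1973 0.1451]
mark [0.5324 0.2163 0.0677]
tip [0.532  0.1986 0.0591]
```

```bash
python3 - <<'E'
from h import *
for n in("scene","top"):
    p,d=load(n,0);P=cloud(n,d)
    k=(P[...,2]>.02)&(P[...,0]>.3)&(P[...,0]<.85)&(abs(P[...,1])<.42)
    num,lab,st,_=cv2.connectedComponentsWithStats(k.astype(np.uint8))
    print(n)
    for i in range(1,num):
        if st[i,4]<40: continue
        Q=P[lab==i]; print(st[i,4],np.percentile(Q,[1,50,99],axis=0).T.round(3).tolist())
        H=Q[Q[:,2]>.15]
        if len(H)>5: print("   hi",np.percentile(H,[1,99],axis=0).T.round(3).tolist())
E
```

```text
scene
1017 [[0.585, 0.621, 0.647], [0.394, 0.404, 0.42], [0.022, 0.119, 0.241]]
   hi [[0.588, 0.642], [0.397, 0.42], [0.151, 0.243]]
2168 [[0.343, 0.528, 0.544], [0.136, 0.201, 0.252], [0.022, 0.101, 0.196]]
   hi [[0.384, 0.536], [0.14, 0.25], [0.15, 0.197]]
862 [[0.401, 0.466, 0.519], [0.022, 0.027, 0.036], [0.022, 0.104, 0.184]]
   hi [[0.441, 0.476], [0.022, 0.037], [0.151, 0.186]]
729 [[0.661, 0.678, 0.688], [0.101, 0.15, 0.216], [0.025, 0.112, 0.185]]
   hi [[0.664, 0.683], [0.141, 0.174], [0.151, 0.185]]
392 [[0.705, 0.731, 0.751], [0.255, 0.268, 0.298], [0.048, 0.083, 0.1]]
4276 [[0.524, 0.586, 0.641], [-0.329, -0.234, -0.12], [0.043, 0.12, 0.155]]
   hi [[0.527, 0.587], [-0.326, -0.204], [0.15, 0.157]]
65 [[0.828, 0.84, 0.85], [0.286, 0.299, 0.315], [0.021, 0.026, 0.03]]
808 [[0.709, 0.744, 0.813], [-0.051, 0.022, 0.053], [0.02, 0.039, 0.055]]
722 [[0.475, 0.521, 0.557], [-0.42, -0.401, -0.381], [0.021, 0.075, 0.112]]
1029 [[0.797, 0.824, 0.85], [-0.174, -0.122, -0.066], [0.025, 0.031, 0.035]]
1583 [[0.692, 0.728, 0.745], [-0.396, -0.366, -0.332], [0.024, 0.143, 0.223]]
   
[... 621 characters left out ...]
3, 0.638], [0.394, 0.405, 0.42], [0.024, 0.143, 0.239]]
   hi [[0.581, 0.637], [0.397, 0.42], [0.151, 0.241]]
3319 [[0.498, 0.558, 0.633], [-0.327, -0.218, -0.12], [0.08, 0.123, 0.155]]
   hi [[0.523, 0.582], [-0.327, -0.205], [0.15, 0.157]]
381 [[0.469, 0.498, 0.549], [-0.419, -0.388, -0.381], [0.02, 0.076, 0.113]]
675 [[0.507, 0.521, 0.53], [0.135, 0.192, 0.252], [0.021, 0.098, 0.196]]
   hi [[0.517, 0.53], [0.138, 0.252], [0.15, 0.198]]
217 [[0.396, 0.452, 0.513], [0.022, 0.029, 0.038], [0.039, 0.141, 0.186]]
   hi [[0.438, 0.472], [0.022, 0.037], [0.155, 0.188]]
508 [[0.338, 0.394, 0.452], [0.195, 0.204, 0.214], [0.024, 0.12, 0.185]]
   hi [[0.378, 0.412], [0.197, 0.214], [0.151, 0.186]]
```

Request:
move_arm:
  rows:
    - {"x": -4, "y": -14, "z": -10, "wx": 0.04, "claw": -0.1}
    - {"x": -10, "y": -37, "z": -26, "wx": 0.106, "claw": -0.1}
    - {"x": -18, "y": -69, "z": -49, "wx": 0.2, "claw": -0.1}
    - {"x": -25, "y": -101, "z": -72, "wx": 0.29, "claw": -0.1}
    - {"x": -33, "y": -133, "z": -95, "wx": 0.385, "claw": -0.1}
    - {"x": -40, "y": -165, "z": -118, "wx": 0.48, "claw": -0.1}
    - {"x": -47, "y": -197, "z": -141, "wx": 0.57, "claw": -0.1}
    - {"x": -54, "y": -229, "z": -164, "wx": 0.664, "claw": -0.1}
    - {"x": -60, "y": -261, "z": -187, "wx": 0.757, "claw": -0.1}
    - {"x": -66, "y": -293, "z": -210, "wx": 0.85, "claw": -0.1}

```text
invalid input
```

```bash
python3 - <<'E'
from h import *
print(delta(*tgt([.5255,.1937,.27],-.018,0,1)), robot.sense()['ee_pos'])
E
```

```text
(array([ -66.3, -457.7, -326.9]), array([ 1.328e+00, -1.200e-03,  1.100e-03])) [0.16748328 0.62743549 0.20313531]
```

Request:
move_arm:
  rows:
    - {"x": -4, "y": -14, "z": -10, "wx": 0.04, "wy": 0, "wz": 0, "claw": -0.1}
    - {"x": -10, "y": -37, "z": -26, "wx": 0.106, "wy": 0, "wz": 0, "claw": -0.1}
    - {"x": -18, "y": -69, "z": -49, "wx": 0.2, "wy": 0, "wz": 0, "claw": -0.1}
    - {"x": -25, "y": -101, "z": -72, "wx": 0.29, "wy": 0, "wz": 0, "claw": -0.1}
    - {"x": -33, "y": -133, "z": -95, "wx": 0.385, "wy": 0, "wz": 0, "claw": -0.1}
    - {"x": -40, "y": -165, "z": -118, "wx": 0.48, "wy": 0, "wz": 0, "claw": -0.1}
    - {"x": -47, "y": -197, "z": -141, "wx": 0.57, "wy": 0, "wz": 0, "claw": -0.1}
    - {"x": -54, "y": -229, "z": -164, "wx": 0.664, "wy": 0, "wz": 0, "claw": -0.1}
    - {"x": -60, "y": -261, "z": -187, "wx": 0.757, "wy": 0, "wz": 0, "claw": -0.1}
    - {"x": -66, "y": -293, "z": -210, "wx": 0.85, "wy": 0, "wz": 0, "claw": -0.1}
  force: 45

```text
time: 0.93
ee_pos: [0.3977, 0.3464, 0.2705]
eef_rot: [-0.158, 0.689, 0.159, 0.689]
force: [0.3, 0.3, -0.4]
opening: 0.0396
```

```bash
python3 - <<'E'
from h import *
print(delta(*tgt([.5255,.1937,.27],-.018,0,1)), robot.sense()['ee_pos'],robot.sense()['time'])
E
```

```text
(array([   0.4, -193.2,   48.2]), array([ 4.703e-01, -0.000e+00, -4.000e-04])) [0.39765856 0.34642408 0.27052258] 0.9333
```

Request:
move_arm:
  rows:
    - {"x": 0, "y": -32, "z": 8, "wx": 0.07, "wy": 0, "wz": 0, "claw": -0.1}
    - {"x": 0, "y": -68, "z": 17, "wx": 0.16, "wy": 0, "wz": 0, "claw": -0.1}
    - {"x": 0, "y": -105, "z": 26, "wx": 0.25, "wy": 0, "wz": 0, "claw": -0.1}
    - {"x": 0, "y": -140, "z": 35, "wx": 0.34, "wy": 0, "wz": 0, "claw": -0.1}
    - {"x": 0, "y": -168, "z": 42, "wx": 0.41, "wy": 0, "wz": 0, "claw": -0.1}
    - {"x": 0.4, "y": -185, "z": 46, "wx": 0.45, "wy": 0, "wz": 0, "claw": -0.1}
    - {"x": 0.4, "y": -193.2, "z": 48.2, "wx": 0.47, "wy": 0, "wz": 0, "claw": -0.1}
    - {"x": 0.4, "y": -193.2, "z": 48.2, "wx": 0.47, "wy": 0, "wz": 0, "claw": -0.1}
    - {"x": 0.4, "y": -193.2, "z": 48.2, "wx": 0.47, "wy": 0, "wz": 0, "claw": -0.1}
    - {"x": 0.4, "y": -193.2, "z": 48.2, "wx": 0.47, "wy": 0, "wz": 0, "claw": -0.1}

```text
time: 1.77
ee_pos: [0.5243, 0.1999, 0.2693]
eef_rot: [0.003, 0.707, -0.002, 0.707]
force: [-0.4, -0.1, 0.1]
opening: 0.0397
```

```bash
python3 - <<'E'
from h import *
print(delta(*tgt([.5255,.1937,.154],-.018,0,1)), robot.sense()['ee_pos'],robot.sense()['time'])
p,d=snap("scene",1); crop("scene",1,320,120,110,110,5,"c5")
E
```

```text
(array([115.3,  -6.3,   1.4]), array([ 0.0118, -0.0011, -0.0009])) [0.52425336 0.19989492 0.26931731] 1.7667
```

View pics/c5.png

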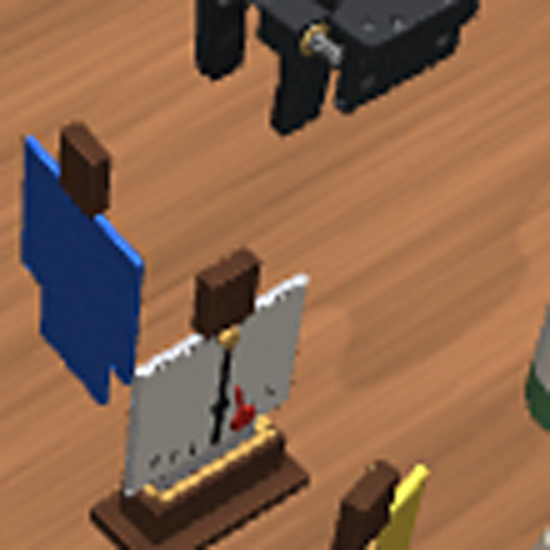

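The picture shows the open fingers high above the gauge tab, which sits at crop (228,290). Now I'll descend.

Request:
move_arm:
  rows:
    - {"x": 0, "y": -3, "z": 0.7, "wx": 0.01, "wy": 0, "wz": 0, "claw": -0.1}
    - {"x": 5, "y": -6.3, "z": 1.4, "wx": 0.01, "wy": 0, "wz": 0, "claw": -0.1}
    - {"x": 20, "y": -6.3, "z": 1.4, "wx": 0.012, "wy": 0, "wz": 0, "claw": -0.1}
    - {"x": 40, "y": -6.3, "z": 1.4, "wx": 0.012, "wy": 0, "wz": 0, "claw": -0.1}
    - {"x": 62, "y": -6.3, "z": 1.4, "wx": 0.012, "wy": 0, "wz": 0, "claw": -0.1}
    - {"x": 82, "y": -6.3, "z": 1.4, "wx": 0.012, "wy": 0, "wz": 0, "claw": -0.1}
    - {"x": 100, "y": -6.3, "z": 1.4, "wx": 0.012, "wy": 0, "wz": 0, "claw": -0.1}
    - {"x": 110, "y": -6.3, "z": 1.4, "wx": 0.012, "wy": 0, "wz": 0, "claw": -0.1}
    - {"x": 114.5, "y": -6.3, "z": 1.4, "wx": 0.012, "wy": 0, "wz": 0, "claw": -0.1}
    - {"x": 114.5, "y": -6.3, "z": 1.4, "wx": 0.012, "wy": 0, "wz": 0, "claw": -0.1}

```text
time: 2.65
ee_pos: [0.5264, 0.1914, 0.1543]
eef_rot: [0.007, 0.707, -0.008, 0.707]
force: [-0.6, -0.3, -0.0]
opening: 0.0395
```

```bash
python3 - <<'E'
from h import *
print(delta(*tgt([.5255,.1937,.154],-.018,0,1)), robot.sense()['ee_pos'],robot.sense()['time'])
p,d=snap("scene",2); crop("scene",2,310,130,110,110,5,"c6")
E
```

```text
(array([ 0.3,  2.3, -0.9]), array([-0.0038, -0.0012,  0.0008])) [0.52635766 0.1913609  0.15432521] 2.65
```

View pics/c6.png

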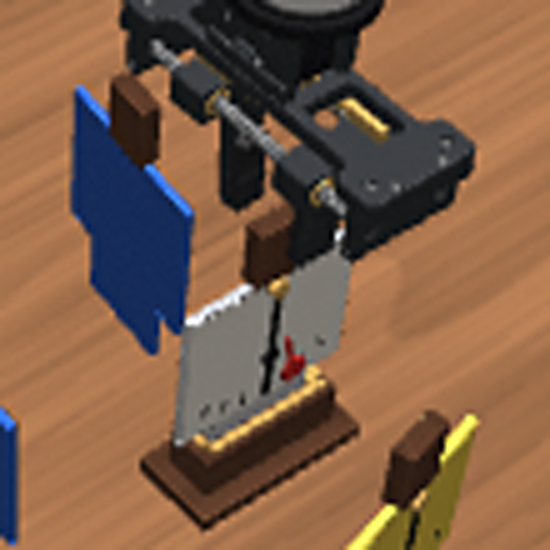

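```bash
python3 - <<'E'
from h import *
for X in [(.5264,.1914,.154),(.5264+.02,.1914,.154),(.5264-.02,.1914,.154),(.5255,.1937,.173),(.5255,.1937,.194)]:
    print(X,((proj("scene",X)-[310,130])*5).round())
p,d=load("scene",2);P=cloud("scene",d)
for (u,v) in [(270,240),(315,240),(240,180),(300,240)]:
    print(u,v,P[130+v//5,310+u//5].round(4))
snap("top",2); crop("top",2,205,215,90,70,7,"c7")
E
```

```text
(0.5264, 0.1914, 0.154) [263. 273.]
(0.5464, 0.1914, 0.154) [289. 295.]
(0.5064, 0.1914, 0.154) [239. 252.]
(0.5255, 0.1937, 0.173) [269. 245.]
(0.5255, 0.1937, 0.194) [272. 216.]
270 240 [0.5354 0.1835 0.1908]
315 240 [0.5618 0.1883 0.2088]
240 180 [0.5084 0.1844 0.2122]
300 240 [0.5579 0.1813 0.2101]
```

View pics/c7.png

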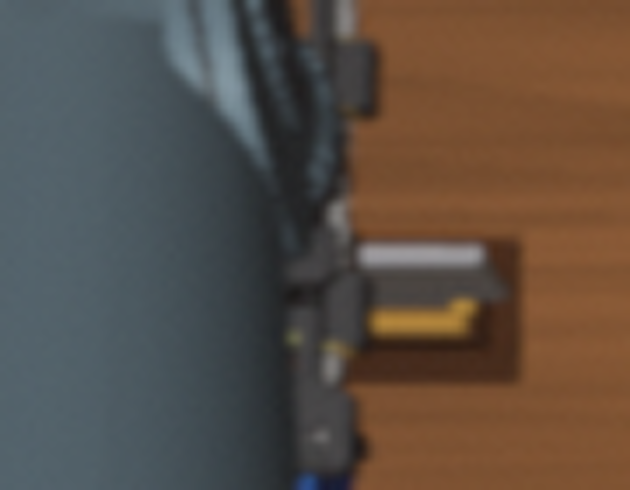

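```bash
python3 - <<'E'
from h import *
for X in [(.5243+.02,.1999,.2693),(.5243-.02,.1999,.2693),(.5243-.02,.1999,.2693+.019)]:
    print(X,((proj("scene",X)-[320,120])*5).round())
p,d=load("scene",1);P=cloud("scene",d)
for v in range(10,135,10): print(v,[P[120+v//5,320+u//5].round(3).tolist() for u in (215,285,295)])
s=robot.sense();print(s)
E
python3 - <<'E'
import sys;sys.path.insert(0,'.')
from h import *
p,d=load("scene",2);P=cloud("scene",d)
for v in range(150,290,5): print(v,[P[130+v//5,310+u//5].round(3).tolist() for u in (240,300,310,325)])
E
```

```text
(0.5443, 0.1999, 0.2693) [272. 172.]
(0.5043, 0.1999, 0.2693) [217. 128.]
(0.5043, 0.1999, 0.2883) [221.  98.]
10 [[0.502, 0.192, 0.344], [0.563, 0.172, 0.392], [0.569, 0.173, 0.395]]
20 [[0.503, 0.191, 0.34], [0.569, 0.166, 0.394], [0.571, 0.171, 0.393]]
30 [[0.502, 0.193, 0.332], [0.571, 0.165, 0.39], [0.577, 0.165, 0.394]]
40 [[0.505, 0.191, 0.329], [0.572, 0.166, 0.385], [0.575, 0.168, 0.385]]
50 [[0.506, 0.191, 0.323], [0.573, 0.165, 0.38], [0.576, 0.168, 0.381]]
60 [[0.504, 0.193, 0.315], [0.551, 0.191, 0.347], [0.576, 0.169, 0.375]]
70 [[0.508, 0.19, 0.313], [nan, nan, nan], [0.557, 0.191, 0.345]]
80 [[0.257, 0.451, 0.004], [0.554, 0.19, 0.338], [0.56, 0.189, 0.342]]
90 [[0.267, 0.442, 0.006], [0.554, 0.19, 0.332], [0.562, 0.188, 0.338]]
100 [[0.276, 0.434, 0.008], [0.556, 0.189, 0.328], [0.561, 0.19, 0.331]]
110 [[0.277, 0.434, -0.0], [0.557, 0.189, 0.323], [0.559, 0.194, 0.321]]
120 [[0.285, 0.427, 0.001], [0.557, 0.19, 0.316], [0.559, 0.195, 0.314]]
130 [[0.295, 0.417, 0.004], [0.559, 0.189, 0.312], [0.327, 0.461, 0.003]]
{'time': 2.75, 'joint_positions': array([-0.7474725 
[... 2605 characters left out ...]
186, 0.203], [0.53, 0.234, 0.148]]
255 [[0.405, 0.298, 0.002], [0.559, 0.182, 0.199], [0.561, 0.187, 0.198], [0.53, 0.235, 0.143]]
260 [[0.407, 0.297, -0.001], [0.561, 0.18, 0.199], [0.531, 0.222, 0.148], [0.53, 0.234, 0.14]]
265 [[0.521, 0.179, 0.163], [0.531, 0.214, 0.15], [0.53, 0.223, 0.143], [0.531, 0.234, 0.137]]
270 [[0.522, 0.178, 0.161], [0.53, 0.216, 0.144], [0.53, 0.224, 0.138], [0.532, 0.234, 0.133]]
275 [[0.519, 0.181, 0.153], [0.53, 0.216, 0.139], [0.533, 0.221, 0.138], [0.531, 0.236, 0.127]]
280 [[0.42, 0.285, 0.0], [0.529, 0.218, 0.133], [0.53, 0.226, 0.129], [0.532, 0.235, 0.125]]
285 [[0.526, 0.175, 0.155], [0.531, 0.217, 0.132], [0.529, 0.228, 0.123], [0.528, 0.24, 0.115]]
```

```bash
python3 - <<'E'
from h import *
p,d=load("scene",0);P=cloud("scene",d)
k=(P[...,2]>.15)&(abs(P[...,0]-.168)<.13)&(abs(P[...,1]-.628)<.13)
Q=P[k];print(k.sum(), np.percentile(Q[:,2],[0,1,5,20]))
v,u=np.nonzero(k)
crop("scene",0,350,0,90,70,7,"c8")
lo=Q[Q[:,2]<np.percentile(Q[:,2],15)];print(lo[::6].round(3))
s=(.1675,.6274,.203); print(proj("scene",s))
E
```

```text
1510 [0.23768112 0.24395317 0.2592102  0.31200411]
[[0.172 0.68  0.292]
 [0.185 0.676 0.292]
 [0.179 0.679 0.285]
 [0.18  0.669 0.286]
 [0.193 0.682 0.287]
 [0.192 0.675 0.285]
 [0.188 0.67  0.282]
 [0.19  0.665 0.282]
 [0.182 0.67  0.273]
 [0.169 0.676 0.263]
 [0.194 0.676 0.273]
 [0.174 0.672 0.263]
 [0.192 0.679 0.268]
 [0.175 0.671 0.26 ]
 [0.191 0.681 0.264]
 [0.164 0.572 0.285]
 [0.187 0.672 0.262]
 [0.157 0.566 0.281]
 [0.168 0.677 0.248]
 [0.192 0.677 0.259]
 [0.164 0.569 0.28 ]
 [0.188 0.663 0.259]
 [0.15  0.57  0.27 ]
 [0.163 0.583 0.271]
 [0.196 0.669 0.257]
 [0.164 0.57  0.273]
 [0.19  0.667 0.251]
 [0.155 0.571 0.266]
 [0.178 0.673 0.241]
 [0.147 0.57  0.259]
 [0.168 0.575 0.267]
 [0.144 0.574 0.253]
 [0.166 0.578 0.261]
 [0.164 0.572 0.259]
 [0.165 0.567 0.258]
 [0.166 0.567 0.255]
 [0.165 0.572 0.25 ]
 [0.164 0.583 0.242]]
[390.09533273  52.21076563]
```

View pics/c8.png

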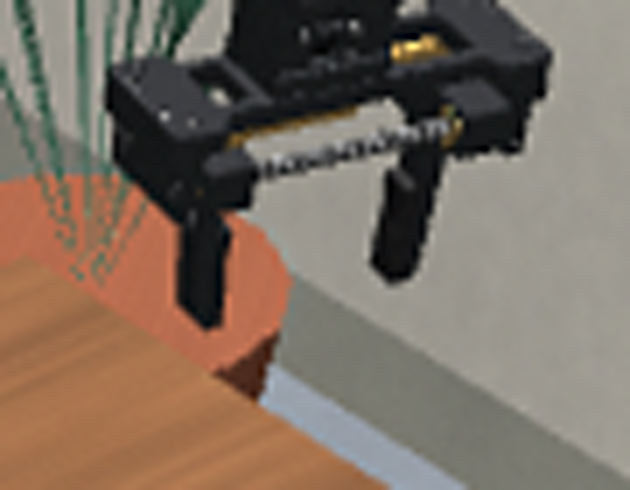

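The images disagree with the reported TCP height. The fingertips appear about 41 mm higher than reported in all three pictures (0.243 vs 0.203, 0.311 vs 0.269, 0.196 vs 0.154). I'll go down in part, watch the force, and look again.

Request:
move_arm:
  rows:
    - {"x": 2, "y": 1, "z": -0.5, "wx": 0, "wy": 0, "wz": 0, "claw": -0.1}
    - {"x": 5, "y": 2, "z": -1, "wx": 0, "wy": 0, "wz": 0, "claw": -0.1}
    - {"x": 9, "y": 3, "z": -1, "wx": 0, "wy": 0, "wz": 0, "claw": -0.1}
    - {"x": 13, "y": 3, "z": -1, "wx": 0, "wy": 0, "wz": 0, "claw": -0.1}
    - {"x": 16, "y": 3, "z": -1, "wx": 0, "wy": 0, "wz": 0, "claw": -0.1}
    - {"x": 18, "y": 3, "z": -1, "wx": 0, "wy": 0, "wz": 0, "claw": -0.1}
    - {"x": 20, "y": 3, "z": -1, "wx": 0, "wy": 0, "wz": 0, "claw": -0.1}
    - {"x": 20, "y": 3, "z": -1, "wx": 0, "wy": 0, "wz": 0, "claw": -0.1}
    - {"x": 20, "y": 3, "z": -1, "wx": 0, "wy": 0, "wz": 0, "claw": -0.1}
    - {"x": 20, "y": 3, "z": -1, "wx": 0, "wy": 0, "wz": 0, "claw": -0.1}

```text
time: 3.58
ee_pos: [0.5261, 0.1945, 0.1351]
eef_rot: [0.008, 0.707, -0.008, 0.707]
force: [0.5, 0.2, -0.4]
opening: 0.04
```

```bash
python3 - <<'E'
from h import *
for i in range(1): print(robot.sense()['ee_pos'],robot.sense()['force'])
p,d=snap("scene",3); crop("scene",3,310,130,110,110,5,"c9")
print(((proj("scene",[.5264,.1937,.135])-[310,130])*5))
P=cloud("scene",d)
k=(P[...,2]>.16)&(P[...,2]<.225)&(P[...,0]>.54)&(P[...,0]<.575)&(abs(P[...,1]-.19)<.03)
print(k.sum(),[np.percentile(P[k][:,i],[1,5,50,95,99]).round(4) for i in range(3)])
E
```

```text
[0.52606529 0.19451265 0.13512631] [ 0.49610652  0.15947548 -0.35434837]
[263.44399724 295.52113476]
86 [array([0.5473, 0.5488, 0.561 , 0.5638, 0.5647]), array([0.1823, 0.1832, 0.1866, 0.2014, 0.2025]), array([0.1728, 0.1753, 0.1939, 0.2103, 0.2168])]
```

View pics/c9.png

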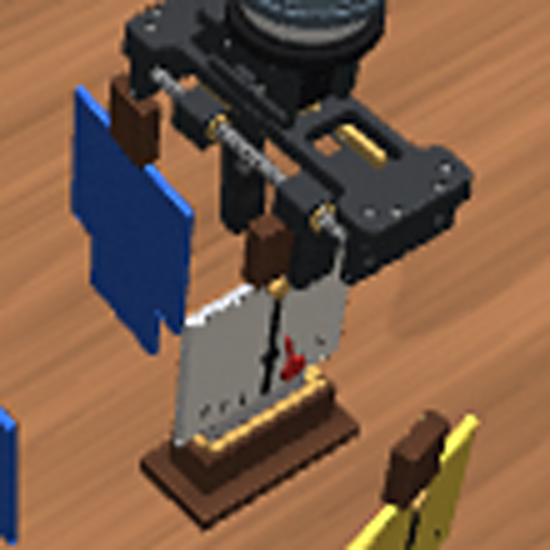

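The finger bottoms are at about z 0.173 (crop (310,285)), no contact, and they straddle the tab. The offset is confirmed at about 39 mm. I'll go 18 mm further down and close.

Request:
move_arm:
  rows:
    - {"x": 3, "y": 0, "z": 0, "wx": 0, "wy": 0, "wz": 0, "claw": -0.1}
    - {"x": 8, "y": 0, "z": 0, "wx": 0, "wy": 0, "wz": 0, "claw": -0.1}
    - {"x": 13, "y": 0, "z": 0, "wx": 0, "wy": 0, "wz": 0, "claw": -0.1}
    - {"x": 16, "y": 0, "z": 0, "wx": 0, "wy": 0, "wz": 0, "claw": -0.1}
    - {"x": 18, "y": 0, "z": 0, "wx": 0, "wy": 0, "wz": 0, "claw": -0.1}
    - {"x": 18, "y": 0, "z": 0, "wx": 0, "wy": 0, "wz": 0, "claw": -0.3}
    - {"x": 18, "y": 0, "z": 0, "wx": 0, "wy": 0, "wz": 0, "claw": -0.5}
    - {"x": 18, "y": 0, "z": 0, "wx": 0, "wy": 0, "wz": 0, "claw": -0.7}
    - {"x": 18, "y": 0, "z": 0, "wx": 0, "wy": 0, "wz": 0, "claw": -1}
    - {"x": 18, "y": 0, "z": 0, "wx": 0, "wy": 0, "wz": 0, "claw": -1}
  force: 20

```text
time: 4.47
ee_pos: [0.5259, 0.1946, 0.1172]
eef_rot: [0.008, 0.707, -0.008, 0.707]
force: [-0.5, -0.5, 0.6]
opening: 0.0142
```

```bash
python3 - <<'E'
from h import *
print(robot.sense())
p,d=snap("scene",4); crop("scene",4,310,130,110,110,5,"c10")
E
```

```text
{'time': 4.4667, 'joint_positions': array([-0.73337871,  0.52235041,  0.3949548 ,  1.86738954, -0.26997178,
        0.80423082, -0.21894455]), 'qvel': array([-0.00159277, -0.00045733, -0.00079368,  0.00184016, -0.00058643,
        0.00132266, -0.00084349]), 'tau': array([ 1.17013785e-01, -4.77977014e+01,  6.29501179e+00, -2.00721359e+01,
       -1.85496546e-02, -2.77143633e-01,  1.65210695e-03]), 'ee_pos': array([0.52588918, 0.19461285, 0.11720477]), 'eef_rot': array([ 0.00778645,  0.70708719, -0.00769679,  0.70704161]), 'force': array([-0.50888279, -0.49913213,  0.5986848 ]), 'torque': array([-0.10607062,  0.22671454,  0.01524725]), 'opening': 0.014225663209055207}
```

View pics/c10.png

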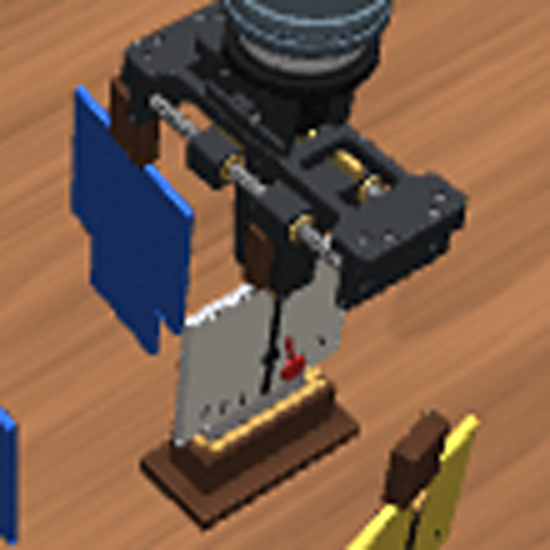

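The opening is 14.2 mm, which matches the tab. Now I'll grip harder and lift.

Request:
move_arm:
  rows:
    - {"x": 0, "y": 0, "z": 0, "wx": 0, "wy": 0, "wz": 0, "claw": -1}
    - {"x": 0, "y": 0, "z": 0, "wx": 0, "wy": 0, "wz": 0, "claw": -1}
    - {"x": -5, "y": 0, "z": 0, "wx": 0, "wy": 0, "wz": 0, "claw": -1}
    - {"x": -15, "y": 0, "z": 0, "wx": 0, "wy": 0, "wz": 0, "claw": -1}
    - {"x": -30, "y": 0, "z": 0, "wx": 0, "wy": 0, "wz": 0, "claw": -1}
    - {"x": -50, "y": 0, "z": 0, "wx": 0, "wy": 0, "wz": 0, "claw": -1}
    - {"x": -75, "y": 0, "z": 0, "wx": 0, "wy": 0, "wz": 0, "claw": -1}
    - {"x": -100, "y": 0, "z": 0, "wx": 0, "wy": 0, "wz": 0, "claw": -1}
    - {"x": -125, "y": 0, "z": 0, "wx": 0, "wy": 0, "wz": 0, "claw": -1}
    - {"x": -150, "y": 0, "z": 0, "wx": 0, "wy": 0, "wz": 0, "claw": -1}
  force: 45

```text
time: 5.35
ee_pos: [0.5257, 0.1942, 0.2689]
eef_rot: [0.008, 0.707, -0.008, 0.707]
force: [-0.2, -0.0, -2.6]
opening: 0.0137
```

Request:
move_arm:
  rows:
    - {"x": -20, "y": -5, "z": 1, "wx": -0.01, "wy": 0, "wz": 0, "claw": -1}
    - {"x": -32, "y": -20, "z": 4, "wx": -0.02, "wy": 0, "wz": 0, "claw": -1}
    - {"x": -38, "y": -45, "z": 8, "wx": -0.03, "wy": 0, "wz": 0, "claw": -1}
    - {"x": -40, "y": -75, "z": 13, "wx": -0.045, "wy": 0, "wz": 0, "claw": -1}
    - {"x": -40, "y": -108, "z": 18, "wx": -0.06, "wy": 0, "wz": 0, "claw": -1}
    - {"x": -40, "y": -142, "z": 24, "wx": -0.08, "wy": 0, "wz": 0, "claw": -1}
    - {"x": -40, "y": -176, "z": 30, "wx": -0.1, "wy": 0, "wz": 0, "claw": -1}
    - {"x": -40, "y": -210, "z": 36, "wx": -0.12, "wy": 0, "wz": 0, "claw": -1}
    - {"x": -40, "y": -244, "z": 42, "wx": -0.14, "wy": 0, "wz": 0, "claw": -1}
    - {"x": -40, "y": -276, "z": 47, "wx": -0.16, "wy": 0, "wz": 0, "claw": -1}

```text
time: 6.18
ee_pos: [0.5666, -0.0846, 0.3078]
eef_rot: [-0.049, 0.705, 0.049, 0.706]
force: [0.5, -0.3, -1.5]
opening: 0.0135
```

```bash
python3 - <<'E'
from h import *
s=robot.sense();print(s['joint_positions'],s['ee_pos'])
print(delta(*tgt([.5963,-.2135,.31],.231,0,1)))
p,d=snap("scene",5); cv2.imwrite("pics/s5.png",p[:,:,::-1])
E
```

```text
[-0.36270229  0.33795137  0.56544734  1.64881379 -0.19094254  1.20976977
  0.38305605] [ 0.56664031 -0.08463708  0.30779094]
(array([  -2.2, -131.7,   11.6]), array([-0.0927,  0.0006,  0.0003]))
```

View pics/s5.png

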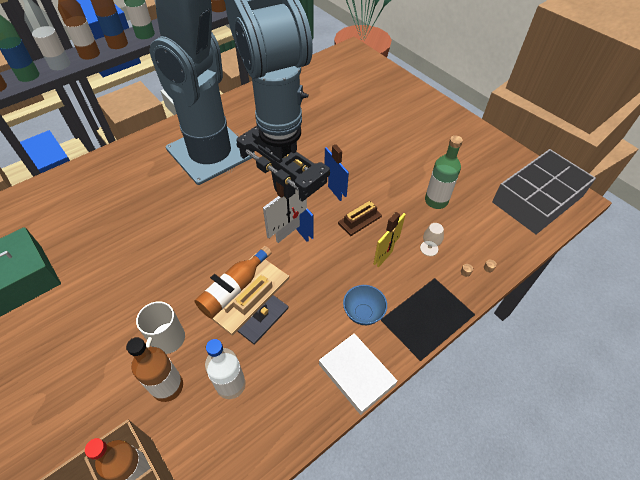

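The gauge is held upright at about (285,218), clear of everything. I'll move over the slot.

Request:
move_arm:
  rows:
    - {"x": 0, "y": -25, "z": 2, "wx": -0.02, "wy": 0, "wz": 0, "claw": -1}
    - {"x": -1, "y": -52, "z": 4, "wx": -0.035, "wy": 0, "wz": 0, "claw": -1}
    - {"x": -2, "y": -78, "z": 6, "wx": -0.055, "wy": 0, "wz": 0, "claw": -1}
    - {"x": -2, "y": -100, "z": 8, "wx": -0.07, "wy": 0, "wz": 0, "claw": -1}
    - {"x": -2, "y": -117, "z": 10, "wx": -0.085, "wy": 0, "wz": 0, "claw": -1}
    - {"x": -2, "y": -127, "z": 11, "wx": -0.09, "wy": 0, "wz": 0, "claw": -1}
    - {"x": -2, "y": -131.7, "z": 11.6, "wx": -0.093, "wy": 0, "wz": 0, "claw": -1}
    - {"x": -2, "y": -131.7, "z": 11.6, "wx": -0.093, "wy": 0, "wz": 0, "claw": -1}
    - {"x": -2, "y": -131.7, "z": 11.6, "wx": -0.093, "wy": 0, "wz": 0, "claw": -1}
    - {"x": -2, "y": -131.7, "z": 11.6, "wx": -0.093, "wy": 0, "wz": 0, "claw": -1}

```text
time: 7.07
ee_pos: [0.5966, -0.2095, 0.309]
eef_rot: [-0.082, 0.702, 0.082, 0.702]
force: [0.0, 0.4, -2.3]
opening: 0.0133
```

```bash
python3 - <<'E'
from h import *
s=robot.sense();print(s['ee_pos'],s['time'])
print(delta(*tgt([.5963,-.2135,.25],.231,0,1)))
snap("scene",6);snap("top",6); crop("scene",6,200,200,110,120,5,"c11"); crop("top",6,350,170,110,85,7,"c12")
E
```

```text
[ 0.59662359 -0.20954561  0.30904001] 7.0667
(array([59. , -3.8, -1.2]), array([ 0.0016,  0.0002, -0.001 ]))
```

View pics/c11.png

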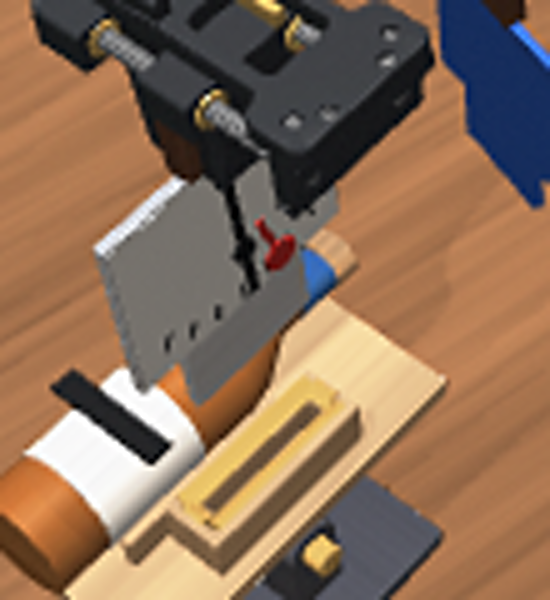

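View pics/c12.png

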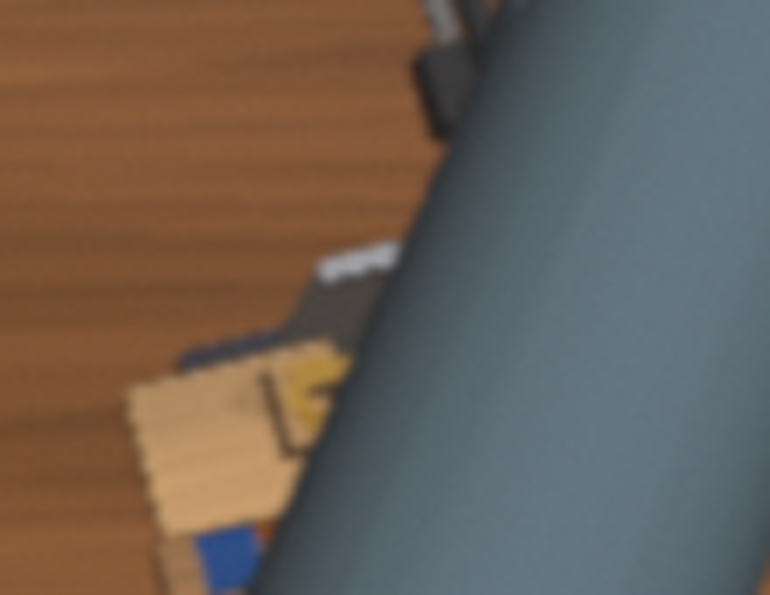

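```bash
cat >> h.py <<'E'
def gauge(i,c0,show=True,n="scene"):
    """fit front face of plate; c0 approx centre of grip (real)"""
    p,d=load(n,i);P=cloud(n,d);hsv=cv2.cvtColor(p,cv2.COLOR_RGB2HSV)
    k=(np.linalg.norm(P-np.array(c0)-[0,0,-.08],axis=-1)<.11)&(hsv[...,1]<45)&(hsv[...,2]>60)&(hsv[...,2]<190)
    k=cv2.erode(k.astype(np.uint8),np.ones((3,3)))>0
    return P,k,plane(P[k])
E
python3 - <<'E'
from h import *
P,k,(c,nn,sd,N)=gauge(6,[.5966,-.2095,.365])
if nn[0]<0: nn=-nn
print(c,nn,sd,N,"yaw",np.arctan2(nn[1],nn[0]))
def onp(u,v,off=0.):
    e,r=ray("scene",u,v); return e+r*((c+nn*off-e)@nn)/(r@nn)
L=onp(200+195/5-.4,200+402/5-.4);Rr=onp(200+305/5-.4,200+298/5-.4);pv=onp(200+228/5-.4,200+180/5-.4)
print(L,Rr,(L+Rr)/2-3e-3*nn,np.linalg.norm(L-Rr),"lean",np.arctan2((Rr-L)[2],.07))
tl=onp(200+93/5-.4,200+252/5-.4);print('topleft',tl)
E
```

```text
[ 0.60590927 -0.22798636  0.28029521] [ 0.97275033  0.2317656  -0.00644192] 0.000734598414798877 806 yaw 0.23389725687970278
[ 0.60903198 -0.24303279  0.21049832] [ 0.59299825 -0.1757591   0.20970831] [ 0.59809686 -0.21009124  0.21012264] 0.06916252006432137 lean -0.011285363667275325
topleft [ 0.61631957 -0.26970105  0.35148477]
```

Request:
move_arm:
  rows:
    - {"x": 3, "y": -1, "z": -0.5, "wx": 0, "wy": 0, "wz": 0, "claw": -1}
    - {"x": 10, "y": -2, "z": -0.9, "wx": 0.001, "wy": 0, "wz": 0, "claw": -1}
    - {"x": 20, "y": -3, "z": -1.3, "wx": 0.001, "wy": 0, "wz": 0, "claw": -1}
    - {"x": 32, "y": -3.6, "z": -1.3, "wx": 0.001, "wy": 0, "wz": 0, "claw": -1}
    - {"x": 44, "y": -3.6, "z": -1.3, "wx": 0.001, "wy": 0, "wz": 0, "claw": -1}
    - {"x": 54, "y": -3.6, "z": -1.3, "wx": 0.001, "wy": 0, "wz": 0, "claw": -1}
    - {"x": 61, "y": -3.6, "z": -1.3, "wx": 0.001, "wy": 0, "wz": 0, "claw": -1}
    - {"x": 65, "y": -3.6, "z": -1.3, "wx": 0.001, "wy": 0, "wz": 0, "claw": -1}
    - {"x": 65, "y": -3.6, "z": -1.3, "wx": 0.001, "wy": 0, "wz": 0, "claw": -1}
    - {"x": 65, "y": -3.6, "z": -1.3, "wx": 0.001, "wy": 0, "wz": 0, "claw": -1}

```text
time: 8.0
ee_pos: [0.5961, -0.2151, 0.2441]
eef_rot: [-0.081, 0.702, 0.081, 0.702]
force: [-0.1, -1.1, -2.2]
opening: 0.0137
```

```bash
python3 - <<'E'
from h import *
s=robot.sense();print(s['ee_pos'],s['time'],s['force'])
snap("scene",7);snap("top",7); crop("scene",7,210,225,80,85,7,"c13"); crop("top",7,360,190,90,70,7,"c14")
P,k,(c,nn,sd,N)=gauge(7,[.5963,-.2135,.30]); print(c,nn,sd,N,np.arctan2(nn[1],nn[0]))
E
```

```text
[ 0.59613752 -0.21513653  0.24409894] 8.0 [-0.08117124 -1.11256224 -2.24710923]
[ 0.60609159 -0.23679259  0.21595023] [ 0.97319338  0.22992118 -0.00555927] 0.0007734577080133374 672 0.23200034106381318
```

View pics/c13.png

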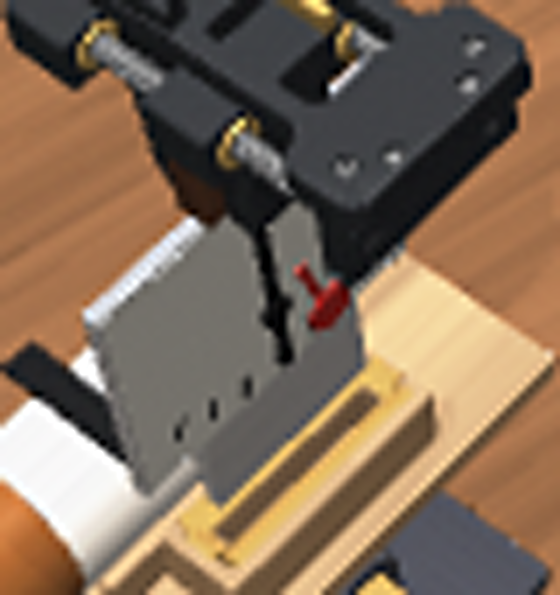

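View pics/c14.png

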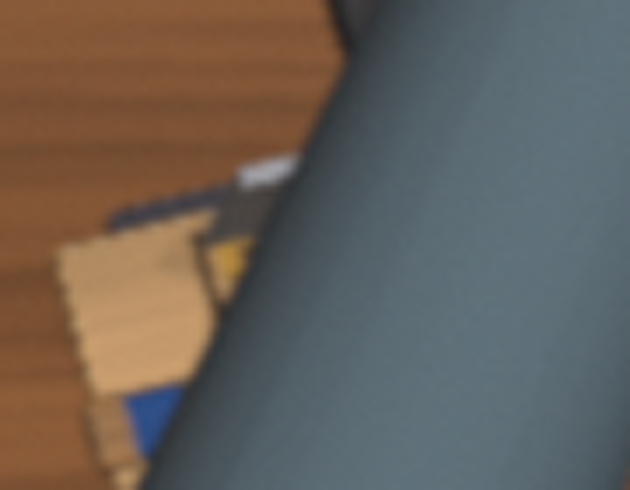

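```bash
python3 - <<'E'
from h import *
P,k,(c,nn,sd,N)=gauge(7,[.5963,-.2135,.30])
nn=np.array([np.cos(.231),np.sin(.231),0]); yy=np.array([-nn[1],nn[0],0])
def onp(u,v,off=0.):
    e,r=ray("scene",u,v); return e+r*((c+nn*off-e)@nn)/(r@nn)
f=lambda a,b:(210+(a+.5)/7-.5,225+(b+.5)/7-.5)
L=onp(*f(218,505));Rr=onp(*f(362,366)); m=(L+Rr)/2-.003*nn; print(L,Rr,m,np.linalg.norm(L-Rr))
# slot by same camera: slit ends at lip level ; mouth rect
S=np.array([.5971,-.2136]); 
print("rel slot x,y mm",((m[:2]-S)@nn[:2])*1000,((m[:2]-S)@yy[:2])*1000)
# redo brass outline in this picture
p,d=load("scene",7);
a=onz("scene",*f(222,540),.120);b=onz("scene",*f(378,393),.120);print("slit near edge ends",a,b,(a+b)/2,np.linalg.norm(a-b))
for X in (a,b,L,Rr): print((X[:2]-S)@nn[:2]*1000,(X[:2]-S)@yy[:2]*1000)
E
```

```text
[ 0.60869068 -0.24784321  0.14367078] [ 0.59311439 -0.18161706  0.14266997] [ 0.59798222 -0.21541699  0.14317037] 0.06804061527123609
rel slot x,y mm 0.4427880557555539 -1.9707133629993205
slit near edge ends [ 0.60727185 -0.24905035  0.12      ] [ 0.59223809 -0.17707617  0.12      ] [ 0.59975497 -0.21306326  0.12      ] 0.07352751749228592
1.7852716035377907 -36.837571128047784
3.629401293065706 36.666816593139394
3.4427880557556363 -35.98734062487636
3.442788055755474 32.04591389887773
```

Request:
move_arm:
  rows:
    - {"x": 0, "y": 0.9, "z": 0, "wx": 0, "wy": 0, "wz": 0, "claw": -1}
    - {"x": 2, "y": 1.8, "z": -0.3, "wx": 0, "wy": 0, "wz": 0, "claw": -1}
    - {"x": 5, "y": 1.8, "z": -0.3, "wx": 0, "wy": 0, "wz": 0, "claw": -1}
    - {"x": 9, "y": 1.8, "z": -0.3, "wx": 0, "wy": 0, "wz": 0, "claw": -1}
    - {"x": 13, "y": 1.8, "z": -0.3, "wx": 0, "wy": 0, "wz": 0, "claw": -1}
    - {"x": 17, "y": 1.8, "z": -0.3, "wx": 0, "wy": 0, "wz": 0, "claw": -1}
    - {"x": 21, "y": 1.8, "z": -0.3, "wx": 0, "wy": 0, "wz": 0, "claw": -1}
    - {"x": 24, "y": 1.8, "z": -0.3, "wx": 0, "wy": 0, "wz": 0, "claw": -1}
    - {"x": 26, "y": 1.8, "z": -0.3, "wx": 0, "wy": 0, "wz": 0, "claw": -1}
    - {"x": 26, "y": 1.8, "z": -0.3, "wx": 0, "wy": 0, "wz": 0, "claw": -1}

```text
time: 8.93
ee_pos: [0.5953, -0.2134, 0.2175]
eef_rot: [-0.081, 0.702, 0.081, 0.702]
force: [-0.0, 0.4, -3.0]
opening: 0.0138
```

```bash
python3 - <<'E'
from h import *
s=robot.sense();print(s['ee_pos'],s['time'],s['force'],s['torque'],s['opening'])
snap("scene",8); crop("scene",8,210,235,80,85,7,"c15")
E
```

```text
[ 0.595332   -0.21337047  0.21750908] 8.9333 [-0.02419565  0.39421198 -2.99424736] [-0.25066886 -0.26275517 -0.04846217] 0.013818178367283135
```

View pics/c15.png

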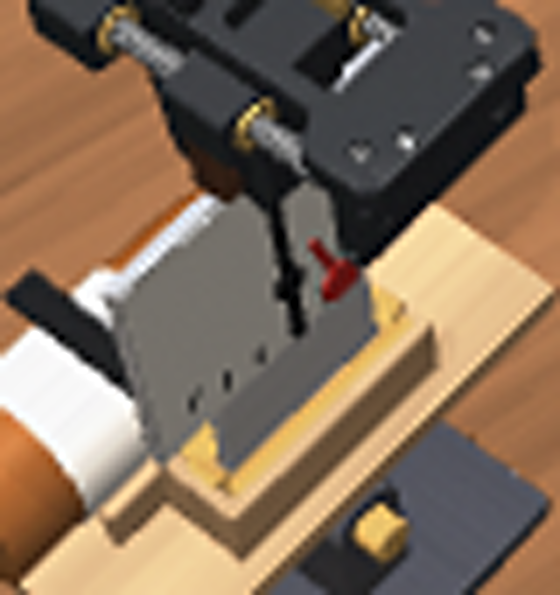

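The blade is inside the brass lips, around crop (300,390), with no added force. I'll keep going down slowly.

Request:
move_arm:
  rows:
    - {"x": 2, "y": 0, "z": 0, "wx": 0, "wy": 0, "wz": 0, "claw": -1}
    - {"x": 4, "y": 0, "z": 0, "wx": 0, "wy": 0, "wz": 0, "claw": -1}
    - {"x": 6, "y": 0, "z": 0, "wx": 0, "wy": 0, "wz": 0, "claw": -1}
    - {"x": 8, "y": 0, "z": 0, "wx": 0, "wy": 0, "wz": 0, "claw": -1}
    - {"x": 10, "y": 0, "z": 0, "wx": 0, "wy": 0, "wz": 0, "claw": -1}
    - {"x": 12, "y": 0, "z": 0, "wx": 0, "wy": 0, "wz": 0, "claw": -1}
    - {"x": 14, "y": 0, "z": 0, "wx": 0, "wy": 0, "wz": 0, "claw": -1}
    - {"x": 16, "y": 0, "z": 0, "wx": 0, "wy": 0, "wz": 0, "claw": -1}
    - {"x": 18, "y": 0, "z": 0, "wx": 0, "wy": 0, "wz": 0, "claw": -1}
    - {"x": 18, "y": 0, "z": 0, "wx": 0, "wy": 0, "wz": 0, "claw": -1}

```text
time: 9.82
ee_pos: [0.5953, -0.2134, 0.1996]
eef_rot: [-0.081, 0.702, 0.081, 0.702]
force: [0.9, -1.9, -3.2]
opening: 0.0135
```

```bash
python3 - <<'E'
from h import *
s=robot.sense();print(s['ee_pos'],s['time'],s['force'],s['torque'],s['opening'])
snap("scene",9); crop("scene",9,210,235,80,85,7,"c16")
E
```

```text
[ 0.59532667 -0.21342768  0.19964362] 9.8167 [ 0.8607393  -1.85443776 -3.1539506 ] [-0.46338083 -0.41525203 -0.08037342] 0.01350686247823091
```

View pics/c16.png

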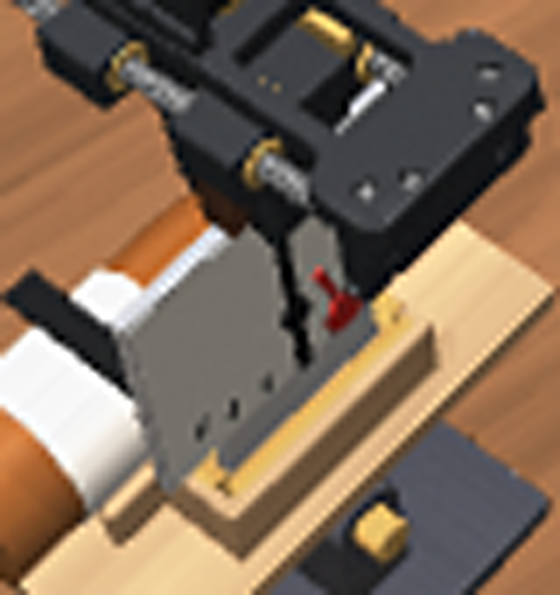

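Request:
move_arm:
  rows:
    - {"x": 0.5, "y": -0.4, "z": 0, "wx": 0, "wy": 0, "wz": 0, "claw": -1}
    - {"x": 1, "y": -0.4, "z": 0, "wx": 0, "wy": 0, "wz": 0, "claw": -1}
    - {"x": 1.5, "y": -0.4, "z": 0, "wx": 0, "wy": 0, "wz": 0, "claw": -1}
    - {"x": 2, "y": -0.4, "z": 0, "wx": 0, "wy": 0, "wz": 0, "claw": -1}
    - {"x": 2.5, "y": -0.4, "z": 0, "wx": 0, "wy": 0, "wz": 0, "claw": -1}
    - {"x": 3, "y": -0.4, "z": 0, "wx": 0, "wy": 0, "wz": 0, "claw": -1}
    - {"x": 3.5, "y": -0.4, "z": 0, "wx": 0, "wy": 0, "wz": 0, "claw": -1}
    - {"x": 4, "y": -0.4, "z": 0, "wx": 0, "wy": 0, "wz": 0, "claw": -1}
    - {"x": 4, "y": -0.4, "z": 0, "wx": 0, "wy": 0, "wz": 0, "claw": -1}
    - {"x": 4, "y": -0.4, "z": 0, "wx": 0, "wy": 0, "wz": 0, "claw": -1}

```text
time: 10.7
ee_pos: [0.5956, -0.214, 0.1964]
eef_rot: [-0.081, 0.702, 0.081, 0.703]
force: [0.8, -1.4, 1.6]
opening: 0.0137
```

```bash
python3 - <<'E'
from h import *
s=robot.sense();print(s['ee_pos'],s['time'],s['force'],s['torque'],s['opening'])
E
```

```text
[ 0.59556823 -0.21398925  0.19635437] 10.7 [ 0.75893844 -1.35088735  1.6089415 ] [-0.2994355  -0.11401921  0.01850985] 0.013680177965961292
```

Fz rose by about 4.6 N, and the foot height from the lift bookkeeping is 0.0912, so the blade is on the slot floor. Next I'll measure the mark and pointer.

```bash
python3 - <<'E'
from h import *
snap("scene",10); crop("scene",10,215,240,66,66,9,"c17"); 
p,d=load("scene",10); P,k,(c,nn,sd,N)=gauge(10,[.5963,-.2135,.25]); print(c,nn,sd,N,np.arctan2(nn[1],nn[0]))
hsv=cv2.cvtColor(p,cv2.COLOR_RGB2HSV)
red=((hsv[...,0]<6)|(hsv[...,0]>172))&(hsv[...,1]>130)&(hsv[...,2]>70); red[:240]=0;red[310:]=0;red[:,:225]=0;red[:,280:]=0
v,u=np.nonzero(red);print(len(u),u.mean(),v.mean(),sorted(zip(v.tolist(),u.tolist())))
E
```

```text
[ 0.60686069 -0.24064452  0.18294225] [ 0.97365043  0.22804285 -0.00114044] 0.000771830066987831 439 0.23006724555634123
25 257.76 278.44 [(274, 255), (274, 256), (275, 255), (275, 256), (276, 256), (276, 257), (277, 257), (278, 257), (278, 258), (278, 259), (278, 260), (279, 257), (279, 258), (279, 259), (279, 260), (279, 261), (280, 257), (280, 258), (280, 259), (280, 260), (281, 257), (281, 258), (281, 259), (282, 257), (282, 258)]
```

View pics/c17.png

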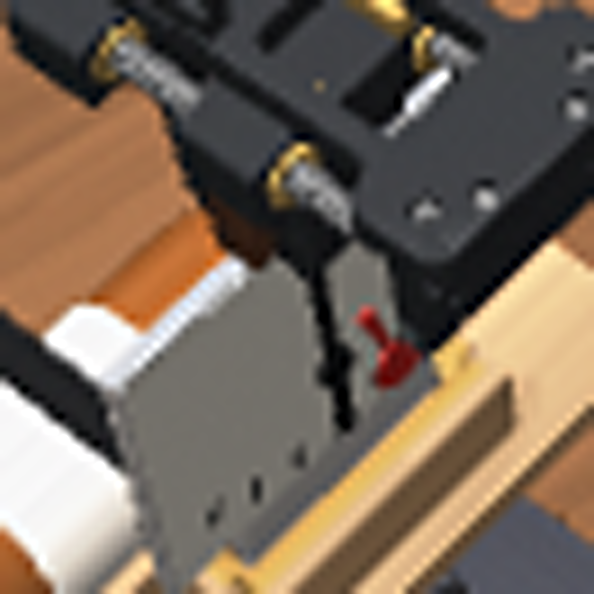

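```bash
cat >> h.py <<'E'
def marks(foot,yaw,lean,pts,crp,off=(0.003,0.006,0.010),n="scene"):
    """pts crop coords; prints angle (about pivot, from vertical, + toward gauge +y) & radius"""
    x0,y0,s=crp
    G=(R.from_euler('z',yaw)*R.from_euler('x',-lean)).as_matrix()
    pv=np.array(foot)+G[:,2]*.134
    for o in off:
        for nm,(a,b) in pts.items():
            u=x0+(a+.5)/s-.5; v=y0+(b+.5)/s-.5
            e,r=ray(n,u,v); X=e+r*((pv+G[:,0]*o-e)@G[:,0])/(r@G[:,0]); dlt=X-pv
            y=dlt@np.array([-np.sin(yaw),np.cos(yaw),0]); z=dlt[2]
            print(o,nm,"ang %.3f rad %.1f mm"%(np.arctan2(y,-z),1000*np.hypot(y,z)),(1000*np.array([y,z])).round(1))
E
python3 - <<'E'
from h import *
# foot in scene-camera terms
for ft in ([.5971,-.2136,.091],[.5963,-.2135,.091]):
    print(ft, ((proj("scene",np.array(ft)+[.003,0,.134])-[215,240])*9).round(), ((proj("scene",np.array(ft)+[.006,0,.049])-[215,240])*9).round())
    marks(ft,.23,0.,dict(mark=(397,362),tip=(346,425),hub=(335,370)),(215,240,9))
# frame from c6/c10 at holder
print("holder")
marks([.5265,.1937,.012],-.018,0.,dict(mark=(293,365),tip=(266,392),piv=(279,287)),(310,130,5))
E
```

```text
[0.5971, -0.2136, 0.091] [289. 237.] [335. 430.]
0.003 mark ang 0.269 rad 87.6 mm [ 23.3 -84.5]
0.003 tip ang 0.037 rad 89.9 mm [  3.3 -89.9]
0.003 hub ang 0.056 rad 63.5 mm [  3.5 -63.4]
0.006 mark ang 0.260 rad 81.2 mm [ 20.9 -78.5]
0.006 tip ang 0.013 rad 83.8 mm [  1.1 -83.8]
0.006 hub ang 0.022 rad 57.5 mm [  1.3 -57.5]
0.01 mark ang 0.247 rad 72.6 mm [ 17.7 -70.4]
0.01 tip ang -0.025 rad 75.8 mm [ -1.9 -75.7]
0.01 hub ang -0.034 rad 49.7 mm [ -1.7 -49.7]
[0.5963, -0.2135, 0.091] [287. 235.] [334. 427.]
0.003 mark ang 0.268 rad 89.2 mm [ 23.6 -86. ]
0.003 tip ang 0.040 rad 91.5 mm [  3.6 -91.4]
0.003 hub ang 0.059 rad 65.0 mm [  3.8 -64.9]
0.006 mark ang 0.259 rad 82.8 mm [ 21.2 -80. ]
0.006 tip ang 0.016 rad 85.4 mm [  1.4 -85.3]
0.006 hub ang 0.027 rad 59.0 mm [  1.6 -59. ]
0.01 mark ang 0.246 rad 74.2 mm [ 18. -72.]
0.01 tip ang -0.021 rad 77.3 mm [ -1.6 -77.3]
0.01 hub ang -0.028 rad 51.2 mm [ -1.4 -51.1]
holder
0.003 mark ang 0.313 rad 84.9 mm [ 26.2 -80.8]
0.003 tip ang 0.078 rad 91.1 mm [  7.1 -90.9]
0.003 piv ang 0.982 rad 7.4 mm [ 6.1 -4.1]
0.006 mark ang 0.293 rad 79.2 mm [ 22.9 -75.8]
0.006 tip ang 0.045 rad 86.0 mm [  3.9 -85.9]
0.006 piv ang 1.714 rad 3.0 mm [3.  0.4]
0.01 mark ang 0.262 rad 71.7 mm [ 18.5 -69.3]
0.01 tip ang -0.004 rad 79.2 mm [ -0.3 -79.2]
0.01 piv ang -2.953 rad 6.6 mm [-1.2  6.5]
```

The mark is about 0.25 rad beyond the plumb pointer. I'll rock a first small step of 0.06 rad about the pivot and check it, partly to see whether the height offset belongs to the tool or to the world frame.

Request:
move_arm:
  rows:
    - {"x": 0.3, "y": 0.7, "z": 0, "wx": 0, "wy": 0, "wz": -0.005, "claw": -1}
    - {"x": 0.4, "y": 1.6, "z": 0, "wx": 0, "wy": 0, "wz": -0.012, "claw": -1}
    - {"x": 0.5, "y": 2.7, "z": 0, "wx": 0, "wy": 0, "wz": -0.02, "claw": -1}
    - {"x": 0.5, "y": 4.1, "z": 0, "wx": 0, "wy": 0, "wz": -0.03, "claw": -1}
    - {"x": 0.6, "y": 5.5, "z": 0, "wx": 0, "wy": 0, "wz": -0.04, "claw": -1}
    - {"x": 0.7, "y": 6.9, "z": 0, "wx": 0, "wy": 0, "wz": -0.05, "claw": -1}
    - {"x": 0.7, "y": 7.8, "z": 0, "wx": 0, "wy": 0, "wz": -0.057, "claw": -1}
    - {"x": 0.8, "y": 8.2, "z": 0, "wx": 0, "wy": 0, "wz": -0.06, "claw": -1}
    - {"x": 0.8, "y": 8.2, "z": 0, "wx": 0, "wy": 0, "wz": -0.06, "claw": -1}
    - {"x": 0.8, "y": 8.2, "z": 0, "wx": 0, "wy": 0, "wz": -0.06, "claw": -1}

```text
time: 11.58
ee_pos: [0.5938, -0.2058, 0.1959]
eef_rot: [-0.103, 0.699, 0.06, 0.705]
force: [-0.6, -1.3, 6.1]
opening: 0.0137
```

```bash
python3 - <<'E'
from h import *
s=robot.sense();print(s['ee_pos'],s['time'],s['force'],s['torque'],s['opening'],R.from_quat(s['eef_rot']).as_matrix()[:,0])
snap("scene",11); crop("scene",11,215,235,66,66,9,"c18"); snap("top",11); crop("top",11,350,190,110,85,7,"c19")
E
```

```text
[ 0.5937975  -0.20583332  0.19586025] 11.5833 [-0.57169868 -1.33688924  6.07908997] [-0.46225846  0.15309982 -0.02936724] 0.013652110969177416 [ 0.01462213 -0.05940506 -0.99812686]
```

View pics/c18.png

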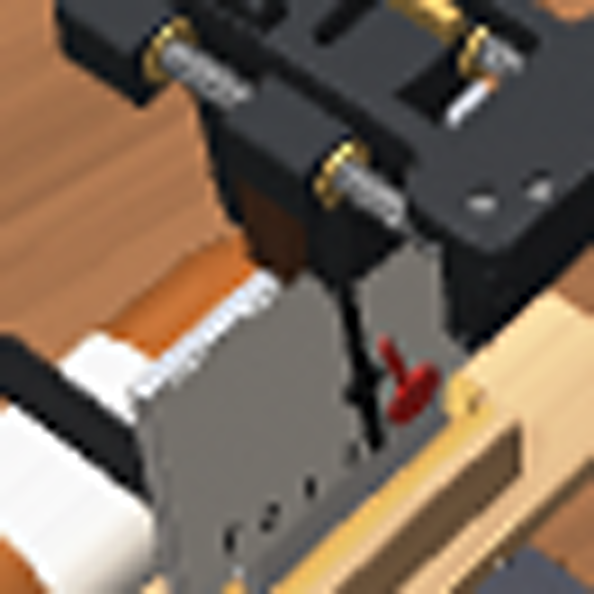

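The lateral force of about 1.3 N fits the spring and friction, so the 39 mm offset lies along the tool. The pointer has moved closer to the mark. I'll continue the arc by 0.18 rad.

Request:
move_arm:
  rows:
    - {"x": 0, "y": 1.4, "z": 0, "wx": 0, "wy": 0, "wz": -0.01, "claw": -1}
    - {"x": 0.1, "y": 4.1, "z": 0, "wx": 0, "wy": 0, "wz": -0.03, "claw": -1}
    - {"x": 0.2, "y": 7.6, "z": 0, "wx": 0, "wy": 0, "wz": -0.055, "claw": -1}
    - {"x": 0.4, "y": 11, "z": 0, "wx": 0, "wy": 0, "wz": -0.08, "claw": -1}
    - {"x": 0.7, "y": 14.4, "z": 0, "wx": 0, "wy": 0, "wz": -0.105, "claw": -1}
    - {"x": 1.2, "y": 17.8, "z": 0, "wx": 0, "wy": 0, "wz": -0.13, "claw": -1}
    - {"x": 1.6, "y": 21.2, "z": 0, "wx": 0, "wy": 0, "wz": -0.155, "claw": -1}
    - {"x": 2.0, "y": 23.6, "z": 0, "wx": 0, "wy": 0, "wz": -0.172, "claw": -1}
    - {"x": 2.2, "y": 24.6, "z": 0, "wx": 0, "wy": 0, "wz": -0.18, "claw": -1}
    - {"x": 2.2, "y": 24.6, "z": 0, "wx": 0, "wy": 0, "wz": -0.18, "claw": -1}

```text
time: 12.52
ee_pos: [0.5882, -0.1816, 0.1918]
eef_rot: [-0.166, 0.687, -0.003, 0.707]
force: [0.4, -2.1, 5.0]
opening: 0.0138
```

Request:
move_arm:
  rows:
    - {"x": 0, "y": 0, "z": 0, "wx": 0, "wy": 0, "wz": 0, "claw": -1}
    - {"x": 0, "y": 0, "z": 0, "wx": 0, "wy": 0, "wz": 0, "claw": -1}
    - {"x": 0, "y": 0, "z": 0, "wx": 0, "wy": 0, "wz": 0, "claw": -1}
    - {"x": 0, "y": 0, "z": 0, "wx": 0, "wy": 0, "wz": 0, "claw": -1}
    - {"x": 0, "y": 0, "z": 0, "wx": 0, "wy": 0, "wz": 0, "claw": -1}
    - {"x": 0, "y": 0, "z": 0, "wx": 0, "wy": 0, "wz": 0, "claw": -1}
    - {"x": 0, "y": 0, "z": 0, "wx": 0, "wy": 0, "wz": 0, "claw": -1}
    - {"x": 0, "y": 0, "z": 0, "wx": 0, "wy": 0, "wz": 0, "claw": -1}
    - {"x": 0, "y": 0, "z": 0, "wx": 0, "wy": 0, "wz": 0, "claw": -1}
    - {"x": 0, "y": 0, "z": 0, "wx": 0, "wy": 0, "wz": 0, "claw": -1}

```text
time: 13.35
ee_pos: [0.5883, -0.1821, 0.1919]
eef_rot: [-0.165, 0.687, -0.004, 0.707]
force: [-0.4, -0.4, 5.9]
opening: 0.0137
```

```bash
python3 - <<'E'
from h import *
s=robot.sense();print(s['ee_pos'],s['time'],s['force'],s['torque'],s['opening'],R.from_quat(s['eef_rot']).as_matrix()[:,0])
snap("scene",12); crop("scene",12,215,235,66,66,9,"c20"); snap("top",12); crop("top",12,350,190,110,85,7,"c21")
crop("scene",12,170,200,140,140,4,"c22")
E
```

```text
[ 0.58828548 -0.1821078   0.19191541] 13.35 [-0.3956765  -0.37362194  5.91461938] [-0.54432642 -0.0222435   0.05564876] 0.013708401397408214 [ 0.05494758 -0.23160994 -0.97125568]
```

View pics/c20.png

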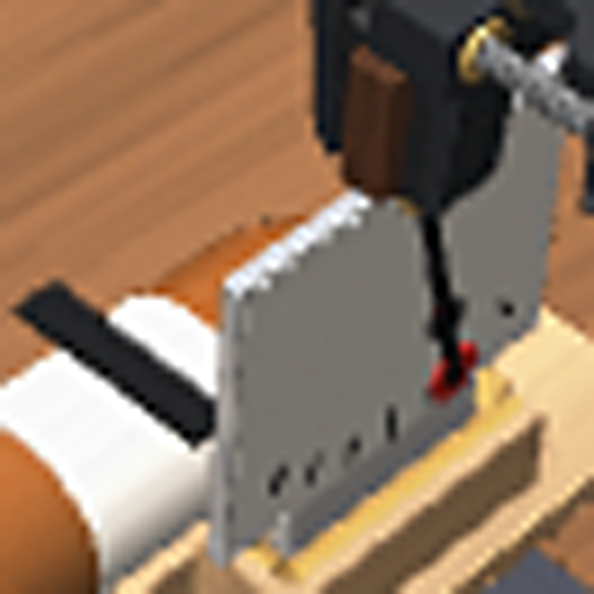

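View pics/c22.png

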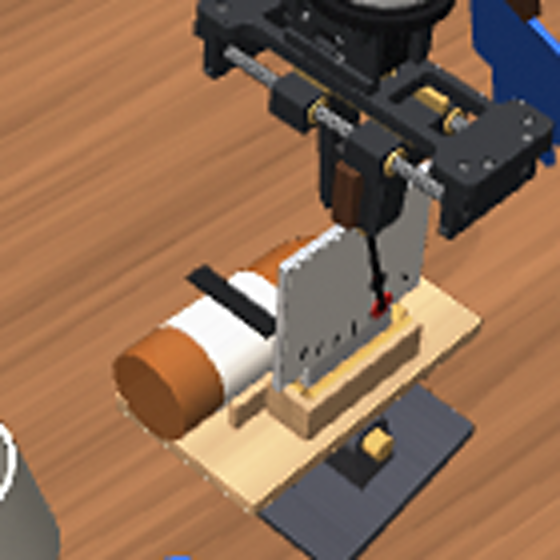

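```bash
python3 - <<'E'
from h import *
yaw=.231; yy=np.array([-np.sin(yaw),np.cos(yaw),0]);xx=np.array([np.cos(yaw),np.sin(yaw),0])
for n,i in(("scene",0),("scene",12),("top",12)):
    p,d=load(n,i);P=cloud(n,d);hsv=cv2.cvtColor(p,cv2.COLOR_RGB2HSV)
    Q=P-np.array([.5967,-.2135,0]); a=Q@xx;b=Q@yy;z=P[...,2]
    # clear strip of the board beyond slot block
    k=(a>.027)&(a<.05)&(abs(b)<.1)&(z>.045)&(z<.125)&(hsv[...,1]>60)&(hsv[...,2]>140)
    if k.sum()<20: print(n,i,k.sum());continue
    pf=np.polyfit(b[k],z[k],1); r=z[k]-np.polyval(pf,b[k]); g=abs(r)<.004; pf=np.polyfit(b[k][g],z[k][g],1)
    print(n,i,k.sum(),g.sum(),"lean",-np.arctan(pf[0]),"z at pivot",pf[1])
s=robot.sense(); print("tool lean",np.arcsin(np.dot(-R.from_quat(s['eef_rot']).as_matrix()[:,0],yy)))
# gauge: board top edge left corner and bottom-left corner from the crop
P,k,(c,nn,sd,N)=gauge(12,[.588,-.176,.24]);print(c,nn,sd,N)
if nn[0]<0:nn=-nn
f=lambda a,b:(215+(a+.5)/9-.5,235+(b+.5)/9-.5)
def onp(u,v):
    e,r=ray("scene",u,v); return e+r*((c-e)@nn)/(r@nn)
def cr(X): q=X-np.array([.5967,-.2135,.059]); return (1000*np.array([q@xx,q@yy,q[2]])).round(1)
for nm,q in dict(topleft=(233,293),botleft=(228,560),topL2=(355,205)).items(): print(nm,cr(onp(*f(*q))))
A=onp(*f(233,293));B=onp(*f(228,560)); v=A-B; print("gauge lean from edge",np.arctan2(v@yy,v[2]),np.linalg.norm(v))
E
```

```text
Traceback (most recent call last):
TypeError: expected non-empty vector for x
```

```bash
python3 - <<'E'
from h import *
yaw=.231; yy=np.array([-np.sin(yaw),np.cos(yaw),0]);xx=np.array([np.cos(yaw),np.sin(yaw),0])
for n,i in(("scene",0),("scene",12),("top",12)):
    p,d=load(n,i);P=cloud(n,d);hsv=cv2.cvtColor(p,cv2.COLOR_RGB2HSV)
    Q=P-np.array([.5967,-.2135,0]); a=Q@xx;b=Q@yy;z=P[...,2]
    k=(a>.027)&(a<.05)&(abs(b)<.1)&(z>.045)&(z<.125)&(hsv[...,1]>60)&(hsv[...,2]>140)
    print(n,i,k.sum())
    if k.sum()<20: continue
    vx,vy,x,y=cv2.fitLine(np.float32(np.stack([b[k],z[k]],1)*1000),cv2.DIST_WELSCH,0,.01,.01).ravel()
    print("lean",-np.arctan(vy/vx),"z at pivot",y-x*vy/vx)
s=robot.sense(); print("tool lean",np.arcsin(np.dot(-R.from_quat(s['eef_rot']).as_matrix()[:,0],yy)))
P,k,(c,nn,sd,N)=gauge(12,[.588,-.176,.24]);print(c,nn,sd,N)
if nn[0]<0:nn=-nn
f=lambda a,b:(215+(a+.5)/9-.5,235+(b+.5)/9-.5)
def onp(u,v):
    e,r=ray("scene",u,v); return e+r*((c-e)@nn)/(r@nn)
def cr(X): q=X-np.array([.5967,-.2135,.059]); return (1000*np.array([q@xx,q@yy,q[2]])).round(1)
A=onp(*f(233,293));B=onp(*f(228,560)); v=A-B
print(cr(A),cr(B),"gauge lean from edge",np.arctan2(v@yy,v[2]),np.linalg.norm(v))
a=.25
for nm,y,z in(("A exp",-60,172),("B exp",-60,72)): print(nm, y*np.cos(a)+z*np.sin(a), -y*np.sin(a)+z*np.cos(a))
E
```

```text
scene 0 53
lean -0.26583555 z at pivot 69.93671
scene 12 55
lean 0.54237854 z at pivot 67.778625
top 12 0
tool lean 0.24032856540522518
[ 0.5963608  -0.19570998  0.17927256] [ 0.97344357  0.22891893 -0.00193372] 0.0007618036426570532 638
[  3.9 -18.3 184.4] [  3.7 -38.2  87.1] gauge lean from edge 0.20164904421530194 0.09929445978083289
A exp -15.581264310860739 181.49717408950227
B exp -40.321660236313036 84.6059319184378
```

```bash
python3 - <<'E'
from h import *
yaw=.231; yy=np.array([-np.sin(yaw),np.cos(yaw),0])
def lip(i,pts,s,x0,y0):
    p,d=load("scene",i);P=cloud("scene",d)
    for poly in pts:
        m=np.zeros((480,640),np.uint8); cv2.fillPoly(m,[np.int32([(x0+a/s,y0+b/s) for a,b in poly])],1)
        k=(m>0)&np.isfinite(P[...,2]); c,n,sd,N=plane(P[k]); n=n*np.sign(n[2]); print(i,N,sd,n.round(3),"lean",np.arctan2(n@yy,n[2]))
# neck-end board patch (right) and near corner, c22 coordinates scale 4 offset 170,200
lip(12,[[(430,295),(470,322),(430,360),(425,320)],[(200,450),(262,410),(300,440),(255,490)],[(430,295),(470,322),(430,360),(300,440),(255,490),(200,450),(262,410),(302,432),(418,358),(420,325)]],4,170,200)
lip(0,[[(410,145),(510,205),(440,270),(400,180)],[(150,415),(205,390),(240,350),(300,395),(235,480)]],5,185,235)
E
```

```text
12 91 0.0010237999839200385 [-0.065  0.217  0.974] lean 0.22769197235502975
12 222 0.0010225944491971527 [-0.066  0.231  0.971] lean 0.24229943067096005
12 389 0.001041172599659231 [-0.063  0.235  0.97 ] lean 0.24529693406755712
0 207 0.0010756735104983195 [-0.008  0.028  1.   ] lean 0.029554858534919883
0 261 0.0011055100018298638 [-0.001 -0.004  1.   ] lean -0.003883923252316566
```

The pointer overlaps the red spot at about crop (457,370). The cradle leans 0.245 by the depth plane and the tool 0.240. Since the mark can't be below 0.25, I'll nudge by +0.01 rad, then settle and recheck.

Request:
move_arm:
  rows:
    - {"x": 0, "y": 0.7, "z": 0, "wx": 0, "wy": 0, "wz": -0.005, "claw": -1}
    - {"x": 0, "y": 1.4, "z": 0, "wx": 0, "wy": 0, "wz": -0.01, "claw": -1}
    - {"x": 0, "y": 1.4, "z": 0, "wx": 0, "wy": 0, "wz": -0.01, "claw": -1}
    - {"x": 0, "y": 1.4, "z": 0, "wx": 0, "wy": 0, "wz": -0.01, "claw": -1}
    - {"x": 0, "y": 1.4, "z": 0, "wx": 0, "wy": 0, "wz": -0.01, "claw": -1}
    - {"x": 0, "y": 1.4, "z": 0, "wx": 0, "wy": 0, "wz": -0.01, "claw": -1}
    - {"x": 0, "y": 1.4, "z": 0, "wx": 0, "wy": 0, "wz": -0.01, "claw": -1}
    - {"x": 0, "y": 1.4, "z": 0, "wx": 0, "wy": 0, "wz": -0.01, "claw": -1}
    - {"x": 0, "y": 1.4, "z": 0, "wx": 0, "wy": 0, "wz": -0.01, "claw": -1}
    - {"x": 0, "y": 1.4, "z": 0, "wx": 0, "wy": 0, "wz": -0.01, "claw": -1}

```text
time: 14.28
ee_pos: [0.5879, -0.1808, 0.1916]
eef_rot: [-0.168, 0.687, -0.007, 0.707]
force: [0.9, 0.0, 5.2]
opening: 0.0139
```

```bash
python3 - <<'E'
from h import *
s=robot.sense();print(s['ee_pos'],s['time'],s['force'],s['opening'])
snap("scene",13); crop("scene",13,240,250,45,40,14,"c23")
p,_=load("scene",13);hsv=cv2.cvtColor(p,cv2.COLOR_RGB2HSV)
red=((hsv[...,0]<6)|(hsv[...,0]>172))&(hsv[...,1]>130)&(hsv[...,2]>60); red[:255]=0;red[300:]=0;red[:,:250]=0;red[:,280:]=0
v,u=np.nonzero(red);print(len(u),(u.mean()-240+.5)*14,(v.mean()-250+.5)*14)
cv2.imwrite("pics/s13.png",p[:,:,::-1])
E
```

```text
[ 0.58794391 -0.18082804  0.19156053] 14.2833 [0.94901725 0.01388186 5.18508041] 0.013869129140691026
13 354.84615384615415 369.9230769230767
```

View pics/c23.png

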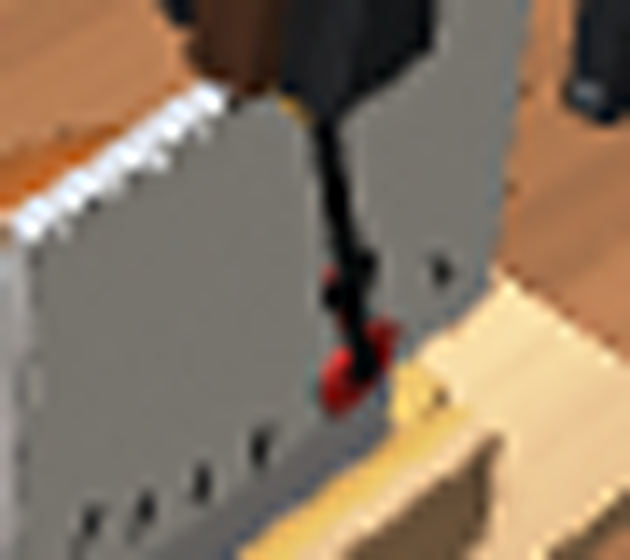

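View pics/s13.png

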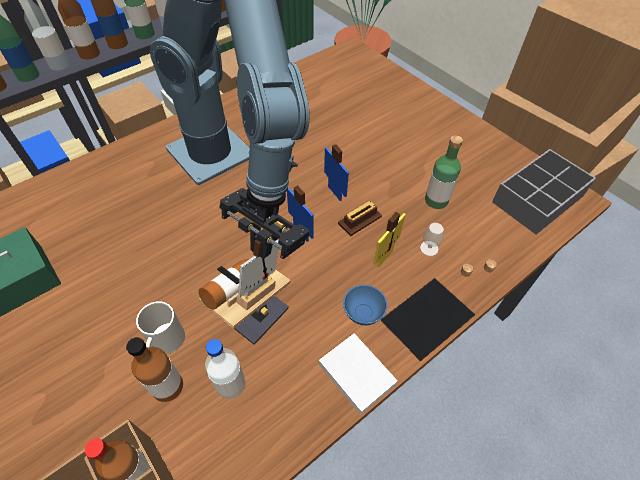

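The pointer end at crop (365,375) lies on the centre of the red spot at (360,368), about 1 mm off. The bystanders stand where they were. Handing in.

```bash
python3 - <<'E'
from cell import robot
print(robot.job_done())
s=robot.sense();print(s['time'],s['force'],s['opening'])
E
```

```text
the job is handed in; nothing more can be done
None
the job is handed in; nothing more can be done
```

I took the gauge out of its holder by the tab and slid it to the bottom of the cradle slot. I then rocked the cradle about its pivot until the pointer sat on the red mark, and handed in at about 14.3 s with the gauge still gripped. `job_done` reports no verdict.

**Last checks**
- **Pointer:** in the last picture its tip lies on the centre of the red spot, about 1 mm off. The oblique view could hide another 2 mm or so, against the 6 mm allowed.
- **Lean:** before a final nudge of 0.01 rad, the cradle leaned 0.245 by the depth plane and the tool 0.240. I did not measure the lean again after the nudge.
- **Seating:** the push on the slot floor was about 5 N, and the grip held 13.9 mm on the tab at a 45 N setting.
- **Bystanders:** by eye they stood where they began in the last scene picture. I did not measure them.

**Checks that disagreed or failed**
- **TCP height:** the real fingertips sat about 39–41 mm higher than the reported TCP, along the tool. I found this in the images before grasping and worked with the corrected height.
- **Gauge height:** the scene camera put the held gauge 3–6 mm higher than the arm's own readings. Contact with the floor agreed with the arm.
- **Gauge lean:** one rough estimate from the board's edge gave 0.20 rad, lower than the other two.
- **Board fit:** one fit of the cradle board failed for lack of points, so I replaced it with a fit on another patch.

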